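Clear the drainer peg and hang the washed oil bottle to dry

ROBOT

A 7-joint arm with a two-finger parallel gripper is mounted at the origin on a cart in front of the work surface, level with it; the furniture and walls round the work are solid. World frame = base frame: x ahead of the robot, y to its left, z up, the work surface at z = 0. Lengths are in mm, angles in rad, forces in N, time in s.
With the tool pointing down it reaches from about 400 to 875 mm from the base axis. Payload 4.4 kg.
Tool frame: the origin (TCP) lies midway between the tips of the shut fingers; the grasp point (between the pads) lies 19 mm behind it; z points along the fingers, y is the direction in which the jaws open and shut (so a half turn about z gives the same grasp; the last joint's range is limited). The gripper opens to 85 mm and grips with 20 to 120 N. Pads are 22 mm wide; open, the fingers measure 114 mm over their backs; the gripper's body (76 mm by 85 mm) begins 54 mm behind the grasp point. The pads swing forward as they close: fully open they stand 13 mm farther back than shut.
Start: joints at [1.093, 0.628, 0.038, 1.517, -0.027, 0.996, -0.02], TCP at [260.197, -595.664, 231.313] pointing down, gripper open.
Joint ranges: [-3.06, 3.06], [-0.37, 2.12], [-1.25, 1.32], [0.18, 2.47], [-1.1, 4.24], [0.23, 1.98], [-2.94, 2.94]. Speed limits (rad/s): [2.57, 2.57, 3.14, 3.14, 3.14, 3.14, 3.14].

INTERFACE

Orientations are given as a unit quaternion [w, x, y, z].
In Python, from cell import arm gives the robot as it stands. The module is installed in compiled form; this text tells all that it offers.
- The arm moves only by the shell command python3 -m handwheel 'ROWS' [FORCE]. ROWS is JSON, a list of rows, each a list of 7 numbers: the finger opening in mm, from 0 to 85.4, then the shift along the world's x, y, z in mm, then the turn, a rotation vector about the world's x, y, z in degrees. A call has 1 to 10 rows; each row is the pose to reach, as a shift and turn from the pose measured when the call began; what a row does not reach only later rows make up. A row lasts 1/8 s, in which the tool goes at most 62.5 mm and 10.7 degrees, less where a joint would pass 70% of its speed; a pose out of reach is approached as far as the arm can. A call with a gripper value outside its range is refused whole. The fingers move at their own pace and stop on an object; FORCE is the grip in N (left out, the last holds). Time passes only in rows, so rows that repeat a pose let the fingers close. It gives the time, the measured TCP pose, the force and the opening at its end, in the units of the state.
- arm.get_state(): the state, without advancing time (a new reading comes with each control period).
- arm.get_image(name): name is "scene" or "top" or "wrist"; returns a dict with "pixels" (480x640x3 uint8, blue, green, red), "fovy" (degrees; the focal length in pixels is half the picture's height over the tangent of half this angle, whatever the lens; pixels are square), "cx", "cy" (the principal point, pixels), "rvec" (rotation vector, rad) and "tvec" (3), from world to camera coordinates, as OpenCV has them. Camera axes: x right, y down, z forward; pixel columns grow to the right and rows downward; lengths in mm; the calibration is good to about 2 mm. A picture is of the moment at which its call begins. There is no depth.
- arm.finish_job(): hands the job in, once; it reports no verdict.
The state is a dict: "t": time; "qpos": joint angles; "qvel": joint speeds; "joint_efforts": joint torques, N m; "eef_pos": TCP position; "tcp_rot": TCP orientation; "contact_force": force on the tool from outside, world axes, zero at the start; "ft_torque": the same for the moment, N m; "opening": finger opening in mm.
Only numpy, scipy, OpenCV 4.12 (cv2) and the standard library are available. Lean on these libraries where they do the work, as an engineer would, in place of code of your own. Each camera call takes 0.05 s, during which the arm holds its last target.

TASK

Hang the washed square oil bottle that lies on the counter upside down over the drainer peg that the steel funnel is occupying, lowered gently, not dropped, until its mouth rests on the peg's collar. First clear the way: stand the funnel (mouth down, as it is) and the spice jar that is crowding the lying bottle upright on the slate tray. Leave the two bottles that are already draining, the pepper mill and the kitchen timer where they are.

Things in the scene. Friction and masses are not known exactly. Their poses are not given: they have to be found in the camera images.
- oil_bottle: the washed bottle, lying on one flat side, mouth roughly to the left: square grey stoneware bottle, hollow, 56 x 56 mm in section, 150 mm long, 0.18 kg; flat-sided for 118 mm from the closed base, then a round neck 42 mm wide with a 30 mm bore. Origin on its axis at mid length; x axis runs out of the mouth (mouth +75 mm, base -75 mm); y, z square to the flat sides
- oil_bottle_mouth (a point): centre of the washed bottle's mouth, on its axis in the plane of the rim
- spice_jar: round spice jar with a green lid, 46 mm in diameter, 106 mm high, 0.11 kg, upright; at the start it stands within about 10 mm of the lying bottle's far flank (its -y side) near the base, where a finger would have to go. Origin at the centre of its underside, z up
- funnel: steel sauce funnel standing mouth down on the drainer floor over a peg that runs up into its spout; mouth 82 mm wide at the bottom, cone up to 46 mm, then a straight spout 26 mm wide outside (22 mm bore) up to 112 mm; 0.09 kg. Origin at the centre of the mouth plane (underside), z up through the spout. Lift it 110 mm to clear the peg
- slate_tray: dark slate tray, fixed, 98 mm (x) by 199 mm (y), top 12 mm above the counter, empty at the start. Origin at the centre of its underside; z up
- drainer: fixed steel bottle drainer: drip tray 110 mm (x) by 320 mm (y), floor 12 mm and rim 28 mm above the counter, wire handles 49 mm high at both short ends, three upright pegs in a row along y (which points away from the robot) at y = -105, 0 and +105 mm; the room's wall rises left of it. Origin at the centre of its underside, z up
- peg_1 (a point): nearest peg, y = -105 mm in the drainer's frame: point on a peg's axis at the top of the dark collar (48 mm wide, 22 mm above the counter) on which a hung bottle's mouth rests; the steel peg is 12 mm thick and rises 95 mm above this point
- peg_2 (a point): middle peg: point on a peg's axis at the top of the dark collar (48 mm wide, 22 mm above the counter) on which a hung bottle's mouth rests; the steel peg is 12 mm thick and rises 95 mm above this point
- peg_3 (a point): farthest peg, y = +105 mm in the drainer's frame: point on a peg's axis at the top of the dark collar (48 mm wide, 22 mm above the counter) on which a hung bottle's mouth rests; the steel peg is 12 mm thick and rises 95 mm above this point
- drying_bottle_1: bottle already hanging mouth down on a peg, loose, top 172 mm above the counter, to be left alone: the same kind as the washed bottle, same frame (x axis points down)
- drying_bottle_2: another such bottle on another peg, to be left alone; same frame
- pepper_mill: clear mill with brown pepper and a white head, 51 mm in diameter, 174 mm high, to be left alone. Origin at the centre of its underside
- kitchen_timer: white kitchen timer, 53 x 70 x 50 mm, to be left alone. Origin at the centre of its underside

How it is judged (in metres and radians):
On the way, in this order (a step that is already met when the one before it is completed fails the run):
1. the funnel (mouth down) and the spice jar stand released on the slate tray, before the bottle is hung (x of funnel in the frame of slate_tray between -0.035 and 0.035 m and y of funnel in the frame of slate_tray between -0.085 and 0.085 m and z of funnel in the frame of slate_tray between 0.007 and 0.018 m and angle between each of funnel, spice_jar's own z axis and vertical below 0.12 rad and linear speed of each of funnel, spice_jar below 0.03 m/s and x of spice_jar in the frame of slate_tray between -0.045 and 0.045 m and y of spice_jar in the frame of slate_tray between -0.095 and 0.095 m and z of spice_jar in the frame of slate_tray between 0.007 and 0.018 m and contact force between the fingers and funnel below 0.1 N and contact force between the fingers and spice_jar below 0.1 N), for 0.2 s.
2. the washed bottle is upside down over the freed peg, its mouth on the collar (angle between oil_bottle's own x axis and vertical above 3 rad and z of oil_bottle_mouth in the frame of drainer below 0.028 m and (horizontal distance between oil_bottle_mouth and peg_1 below 0.013 m or horizontal distance between oil_bottle_mouth and peg_2 below 0.013 m or horizontal distance between oil_bottle_mouth and peg_3 below 0.013 m) and linear speed of oil_bottle below 0.03 m/s), for 0.2 s.
At the end, for the whole second after the job is handed in: Washed bottle mouth down over a peg: within 8 degrees of upright, mouth within 13 mm of the peg axis and 6 mm of the collar; funnel (mouth down) and spice jar upright on the slate tray (funnel centre about 14 mm, jar centre 4 mm inside its edges); all released and at rest (all of step 1 and all of step 2); the robot touches nothing.
It fails at once if a draining bottle, the pepper mill or the timer moved by more than 30 mm (distance of any of drying_bottle_1, drying_bottle_2, pepper_mill, kitchen_timer from where it was at the start of the episode above 0.03 m).
It fails at once if a draining bottle lifted or tipped (angle between any of drying_bottle_1, drying_bottle_2's own x axis and vertical below 2.8 rad).
It fails at once if the funnel or the spice jar toppled (angle between any of funnel, spice_jar's own z axis and vertical above 0.9 rad).
It fails at once if the bottle dropped or slammed over the last 18 mm above a collar (faster than 0.5 m/s) (z of oil_bottle_mouth in the frame of drainer below 0.04 m and linear speed of oil_bottle above 0.5 m/s and (horizontal distance between oil_bottle_mouth and peg_1 below 0.02 m or horizontal distance between oil_bottle_mouth and peg_2 below 0.02 m or horizontal distance between oil_bottle_mouth and peg_3 below 0.02 m)).
It also fails if it takes over 72 s, if anything falls off the work surface, if the arm or the gripper's body presses on something with over 40 N, if the wrist force passes 120 N, or if a joint passes its speed limit or range.

## Working session

There is one attempt and no reset: what is moved stays moved. The work goes in short steps, Python scripts to look and compute and a shell command to move; the robot and the scene stay as the last step left them, time stands still between calls to the robot, and variables do not carry over. Pictures are saved under pics/ and viewed, and the job is handed in when it is done.

```bash
mkdir -p pics
cat > h.py <<'E'
import numpy as np, cv2, math
from cell import arm
def grab(name,fn):
    im=arm.get_image(name); p=np.ascontiguousarray(im["pixels"]); cv2.imwrite("pics/%s.png"%fn,p)
    np.save("pics/%s.npy"%fn,np.array([im["fovy"],im["cx"],im["cy"],*np.ravel(im["rvec"]),*np.ravel(im["tvec"])]))
    return im
def cal(fn):
    a=np.load("pics/%s.npy"%fn); f=240/math.tan(math.radians(a[0])/2)
    K=np.array([[f,0,a[1]],[0,f,a[2]],[0,0,1]]); return K,a[3:6],a[6:9]
def ray(fn,u,v):
    K,r,t=cal(fn); R=cv2.Rodrigues(r)[0]; return -R.T@t, R.T@np.linalg.inv(K)@np.array([u,v,1.])
def atz(fn,u,v,z):
    c,d=ray(fn,u,v); return c+d*(z-c[2])/d[2]
def proj(fn,P):
    K,r,t=cal(fn); return cv2.projectPoints(np.array(P,float).reshape(-1,3),r,t,K,None)[0].reshape(-1,2)
def tri(obs):
    A=0;b=0
    for fn,u,v in obs:
        c,d=ray(fn,u,v); d=d/np.linalg.norm(d); M=np.eye(3)-np.outer(d,d); A=A+M; b=b+M@c
    return np.linalg.solve(A,b)
def crop(fn,x0,y0,x1,y1,out,s=4):
    p=cv2.imread("pics/%s.png"%fn)[y0:y1,x0:x1]; cv2.imwrite("pics/%s.png"%out,cv2.resize(p,None,fx=s,fy=s,interpolation=cv2.INTER_CUBIC))
E
python3 - <<'E'
from h import *
for n in("scene","top","wrist"):
    grab(n,n+"0"); K,r,t=cal(n+"0"); print(n,K[0,0],K[:2,2],-cv2.Rodrigues(r)[0].T@t)
s=arm.get_state(); print(s)
E
```

```text
scene 512.3372277227668 [322.35933259 233.16169886] [ 178.28738145  566.9182581  1344.07454516]
top 559.1814280465957 [321.37286798 244.10703931] [ 126.37920664  134.70775676 1585.11942455]
wrist 359.0237058084224 [323.69151995 238.66933675] [ 324.14639467 -566.81482748  372.71712522]
{'t': 0.15, 'qpos': array([ 1.09320536,  0.62912717,  0.03845078,  1.51810979, -0.02701264,
        0.9962918 , -0.0200065 ]), 'qvel': array([ 0.00020121, -0.00358946,  0.0001048 , -0.00459865, -0.00060091,
        0.00143687,  0.00097085]), 'joint_efforts': array([ 1.45489801e-03, -5.63802946e+01,  1.22796111e+00, -1.93650430e+01,
        1.12042131e-02,  7.43310316e-03,  3.55090822e-05]), 'eef_pos': array([ 260.01365713, -595.23128763,  230.61370502]), 'tcp_rot': array([-6.94656925e-04,  9.78879553e-01,  2.04436584e-01, -1.43166245e-04]), 'contact_force': array([0.28762311, 0.17784365, 0.6886267 ]), 'ft_torque': array([-0.02483208,  0.03346516, -0.03638195]), 'opening': 85.36377406917953}
```

View pics/scene0.png

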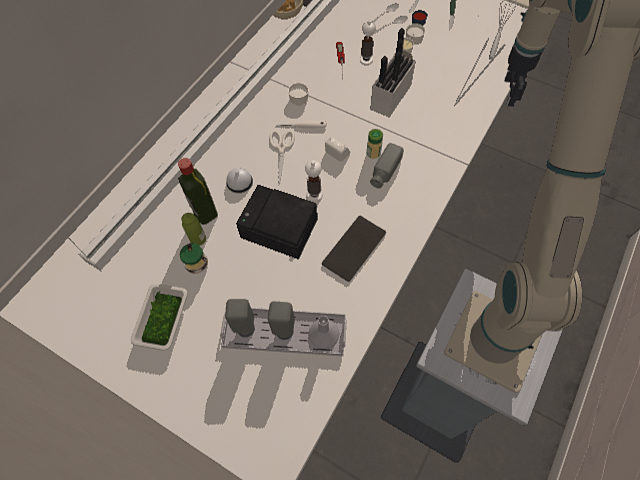

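View pics/top0.png

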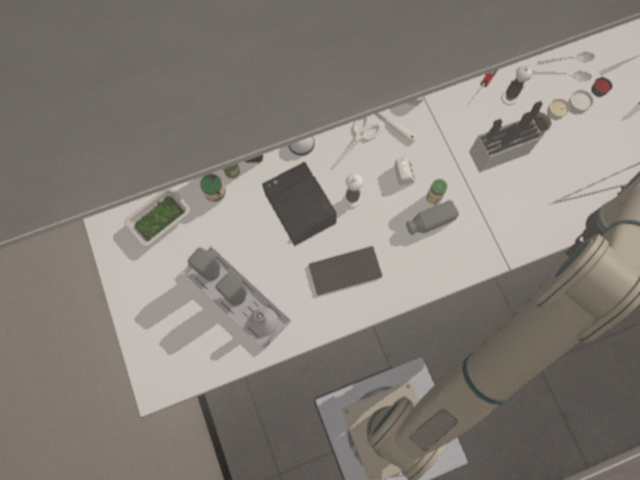

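View pics/wrist0.png

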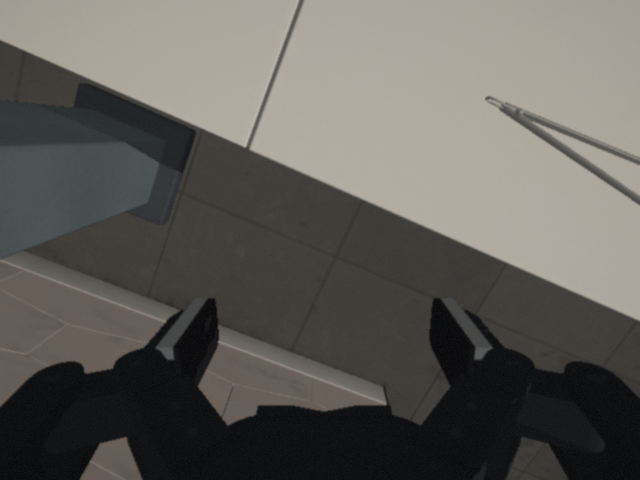

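Run:
```python
from h import *
crop("top0",170,220,310,360,"c1",5)
crop("top0",300,130,480,300,"c2",4)
crop("scene0",210,280,360,370,"c3",5)
crop("scene0",300,110,430,290,"c4",4)
print(proj("top0",[[0,0,0],[500,0,0],[0,500,0]]), proj("scene0",[[0,0,0],[500,0,0],[0,500,0]]))
```

```text
[[389.72113776 430.99937691]
 [321.52484876 263.20008844]
 [213.32538673 505.0898939 ]] [[493.79674705 338.6174003 ]
 [331.15025745 254.75228281]
 [412.96284859 524.7742087 ]]
```

View pics/c1.png

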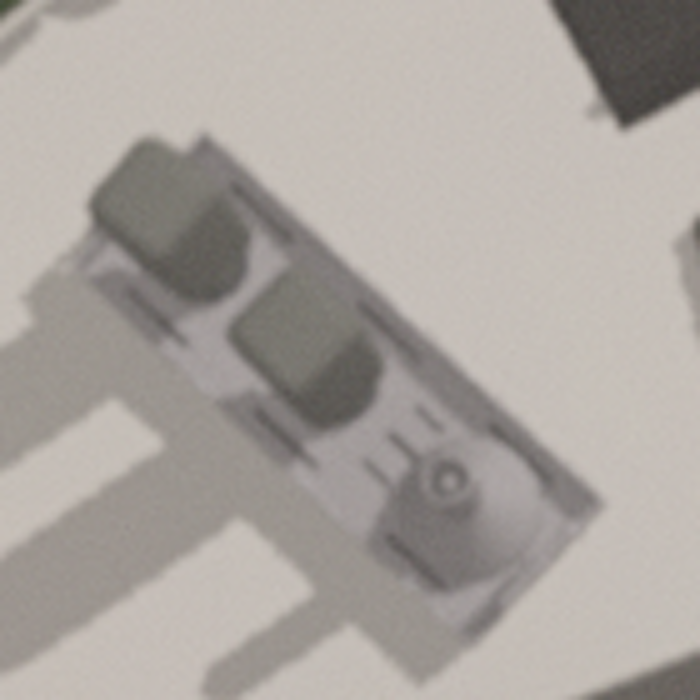

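View pics/c2.png

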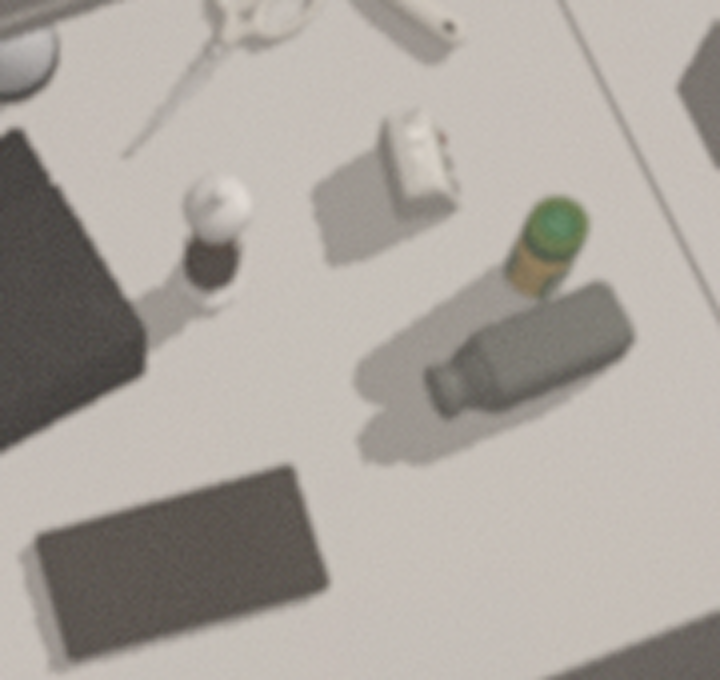

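View pics/c3.png

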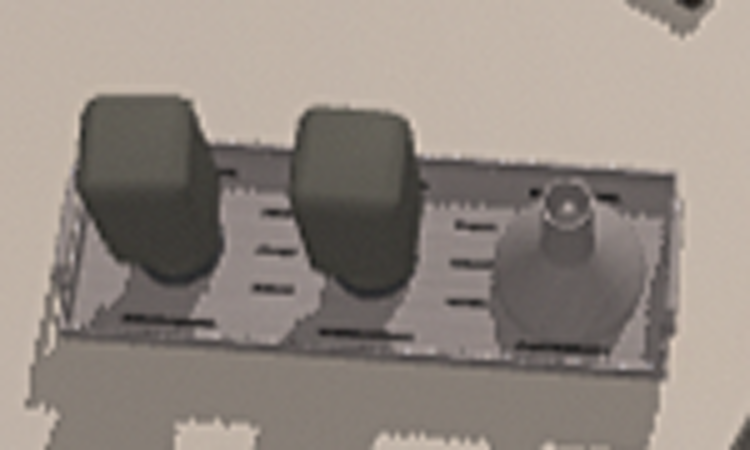

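View pics/c4.png

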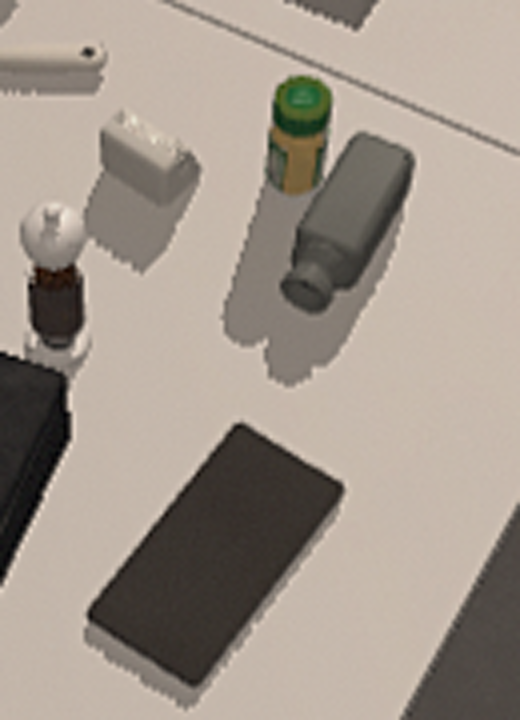

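Run:
```python
from h import *
T=lambda u,v,k:("top0",u/k[2]+k[0],v/k[2]+k[1])
S=lambda u,v,k:("scene0",u/k[2]+k[0],v/k[2]+k[1])
c1=(170,220,5);c2=(300,130,4);c3=(210,280,5);c4=(300,110,4)
np.set_printoptions(precision=1,suppress=True)
def both(n,a,b,z):
    print(n,tri([a,b]),atz(*a,z),atz(*b,z))
both("funnel",T(447,482,c1),S(567,206,c3),124)
both("jar",T(559,223,c2),S(303,96,c4),106)
for i,(a,b) in enumerate(zip([(290,465),(328,583),(68,662),(36,537)],[(240,423),(343,488),(195,685),(88,612)])):
    both("slate%d"%i,T(*a,c2),S(*b,c4),12)
# reversed pairing? 
for a,b in [((165,215),(135,140)),((300,320),(352,152))]: both("dry top",T(*a,c1),S(*b,c3),172)
for p in [(203,133),(605,503)]: print("rim T",atz(*T(*p,c1),28))
for p in [(675,175),(662,378),(65,335)]: print("rim S",atz(*S(*p,c3),28))
for p in [(605,285),(632,330),(465,345),(500,408)]: print("bot T z56",atz(*T(*p,c2),56))
for p in [(365,133),(412,150),(300,235),(357,262)]: print("bot S z56",atz(*S(*p,c4),56))
print("mouth S",atz(*S(308,290,c4),28)); print("mouth T",atz(*T(440,392,c2),28))
```

```text
funnel [399.7 215.7 107.4] [397.  214.8 124. ] [396.4 220.5 124. ]
jar [ 565. -390.   92.] [ 561.9 -385.2  106. ] [ 559.7 -379.1  106. ]
slate0 [ 491.3 -158.6   -1.8] [ 489.8 -156.1   12. ] [ 486.5 -151.    12. ]
slate1 [ 399.7 -150.5   -7.8] [ 398.4 -147.1   12. ] [ 394.3 -139.8   12. ]
slate2 [415.8  47.1  -1.3] [413.6  47.8  12. ] [413.3  52.2  12. ]
slate3 [510.9  35.   -2.8] [507.6  35.9  12. ] [506.8  40.9  12. ]
dry top [586.3 305.  151.5] [573.9 301.8 172. ] [585.2 309.5 172. ]
dry top [499.1 256.3 149. ] [495.  254.4 172. ] [491.  262.4 172. ]
rim T [658.  283.1  28. ]
rim T [371.3 142.   28. ]
rim S [372.  149.3  28. ]
rim S [324.6 248.6  28. ]
rim S [605.7 384.7  28. ]
bot T z56 [ 520.4 -413.4   56. ]
bot T z56 [ 481.9 -416.7   56. ]
bot T z56 [ 515.9 -300.2   56. ]
bot T z56 [ 463.3 -303.9   56. ]
bot S z56 [ 515.8 -408.6   56. ]
bot S z56 [ 476.4 -411.8   56. ]
bot S z56 [ 515.1 -296.6   56. ]
bot S z56 [ 466.1 -295.7   56. ]
mouth S [ 493.4 -272.6   28. ]
mouth T [ 496.7 -276.4   28. ]
```

```bash
cat >> h.py <<'E'
def log():
    import json
    s=arm.get_state()
    with open("log.txt","a") as f: f.write(json.dumps({k:np.ravel(v).tolist() for k,v in s.items()})+"\n")
    from scipy.spatial.transform import Rotation as Ro
    w,x,y,z=s["tcp_rot"]; R=Ro.from_quat([x,y,z,w]).as_matrix()
    np.set_printoptions(precision=3,suppress=True)
    print("t",s["t"],"pos",s["eef_pos"],"F",s["contact_force"],"op",round(s["opening"],1)); print("q",s["qpos"],"tx",R[:,0],"ty",R[:,1],"tz",R[:,2]); return s,R
E
python3 -c "from h import *;log()"
python3 -m handwheel '[[85,300,213,10,0,0,0],[85,300,213,10,0,0,0],[85,300,213,10,0,0,0],[85,300,213,10,0,0,0],[85,300,213,10,0,0,0],[85,300,213,10,0,0,0],[85,300,213,10,0,0,0],[85,300,213,10,0,0,0]]'
python3 - <<'E'
from h import *
log(); grab("wrist","wrist1"); grab("top","top1")
E
```

```text
t 0.15 pos [ 260.014 -595.231  230.614] F [0.288 0.178 0.689] op 85.4
q [ 1.093  0.629  0.038  1.518 -0.027  0.996 -0.02 ] tx [0.916 0.4   0.   ] ty [ 0.4   -0.916 -0.001] tz [-0.001  0.001 -1.   ]
t: 1.15
eef_pos: [559.4, -382.4, 240.1]
tcp_rot: [-0.001, 0.979, 0.205, -0.001]
contact_force: [-1.7, -0.6, 0.0]
opening: 85.1
t 1.15 pos [ 559.37  -382.442  240.066] F [-1.734 -0.634  0.029] op 85.1
q [ 0.535  0.664  0.042  1.418 -0.029  1.062 -0.577] tx [ 0.916  0.4   -0.002] ty [ 0.4   -0.916 -0.002] tz [-0.002  0.001 -1.   ]
```

View pics/wrist1.png

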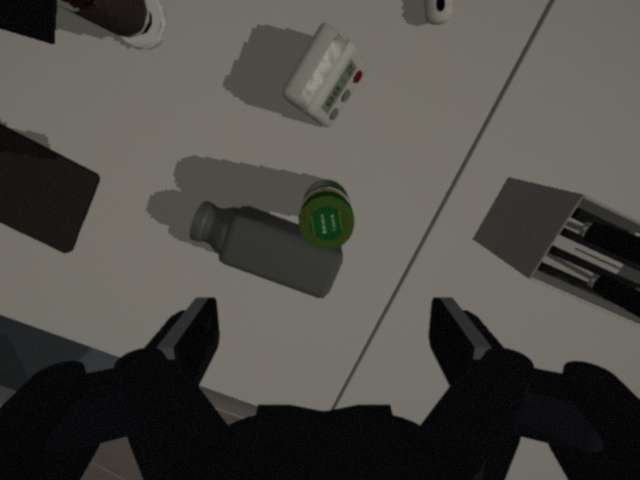

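Run:
```python
from h import *
np.set_printoptions(precision=1,suppress=True)
print("jar",atz("wrist1",327,221,106))
print("bottle top corners", [atz("wrist1",*p,56) for p in [(341,252),(322,297),(235,212),(221,258)]])
print("mouth", atz("wrist1",197,221,28), atz("wrist1",210,221,49))
print("slate", [atz("wrist1",*p,12) for p in [(98,178),(70,251)]])
crop("wrist1",180,140,370,310,"c5",4)
```

```text
jar [ 564.1 -382.4  106. ]
bottle top corners [array([ 530.8, -412.1,   56. ]), array([ 480.3, -414.3,   56. ]), array([ 526.9, -306. ,   56. ]), array([ 478.9, -308.9,   56. ])]
mouth [ 494.3 -269.7   28. ] [ 507.  -286.1   49. ]
slate [array([ 490.9, -158.9,   12. ]), array([ 401. , -149.8,   12. ])]
```

View pics/c5.png

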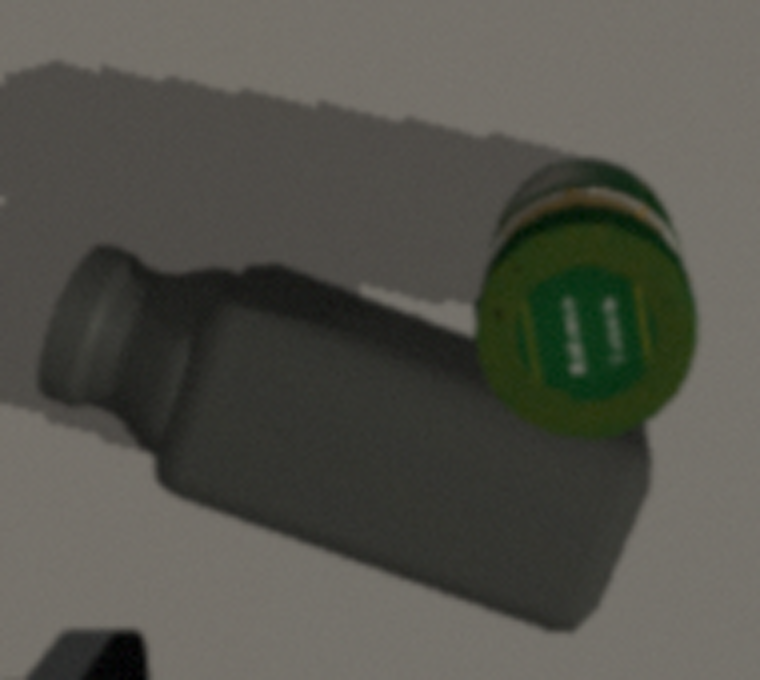

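```bash
python3 -m handwheel '[[85,2.5,0,-60,0,0,0],[85,2.5,0,-120,0,0,0],[85,2.5,0,-174,0,0,0],[85,2.5,0,-174,0,0,0],[85,2.5,0,-174,0,0,0],[30,2.5,0,-174,0,0,0],[30,2.5,0,-174,0,0,0],[30,2.5,0,-174,0,0,0],[30,2.5,0,-174,0,0,0],[30,2.5,0,-174,0,0,0]]' 30
python3 -c "from h import *;log()"
```

```text
t: 2.5
eef_pos: [561.8, -384.3, 68.5]
tcp_rot: [0.0, 0.979, 0.203, 0.0]
contact_force: [-1.1, 0.6, 7.1]
opening: 44.2
t 2.5 pos [ 561.798 -384.31    68.495] F [-1.096  0.634  7.149] op 44.2
q [ 0.541  0.859  0.031  1.547 -0.034  0.735 -0.575] tx [ 0.917  0.398 -0.   ] ty [ 0.398 -0.917  0.001] tz [ 0.    -0.001 -1.   ]
```

```bash
python3 -m handwheel '[[30,0,0,50,0,0,0],[30,0,0,100,0,0,0],[30,0,0,100,0,0,0]]'
python3 -m handwheel '[[30,-40,100,0,0,0,0],[30,-80,200,0,0,0,0],[30,-115,270,0,0,0,0],[30,-115,270,0,0,0,0],[30,-115,270,0,0,0,0],[30,-115,270,0,0,0,0]]'
python3 - <<'E'
from h import *
log(); grab("wrist","wrist2"); grab("scene","scene2")
E
```

```text
t: 2.88
eef_pos: [564.6, -386.2, 173.8]
tcp_rot: [0.004, 0.979, 0.203, 0.004]
contact_force: [-0.1, -1.4, -2.2]
opening: 44.3
t: 3.62
eef_pos: [447.3, -112.6, 173.3]
tcp_rot: [0.003, 0.979, 0.206, 0.002]
contact_force: [0.5, -0.2, -1.6]
opening: 44.5
t 3.625 pos [ 447.3   -112.589  173.282] F [ 0.527 -0.248 -1.619] op 44.5
q [ 0.146  0.452  0.052  2.095 -0.035  0.589 -0.934] tx [0.915 0.403 0.003] ty [ 0.403 -0.915  0.006] tz [ 0.005 -0.004 -1.   ]
```

View pics/wrist2.png

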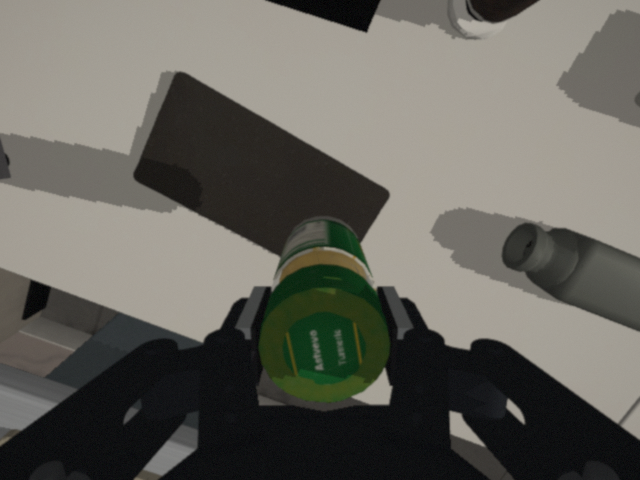

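View pics/scene2.png

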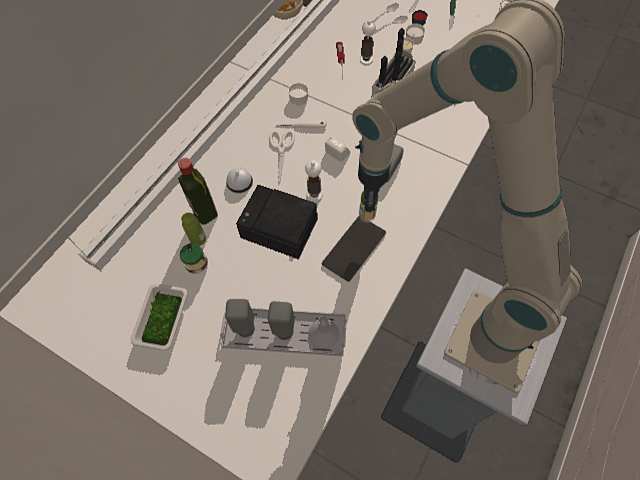

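```bash
python3 - <<'E'
from h import *
np.set_printoptions(precision=1,suppress=True)
print("slate", [atz("wrist2",*p,12) for p in [(180,72),(388,192),(135,175)]])
E
python3 -m handwheel '[[30,0,0,-50,0,0,0],[30,0,0,-82,0,0,0],[30,0,0,-87,0,0,0],[30,0,0,-92,0,0,0],[30,0,0,-92,0,0,0]]'
python3 -c "from h import *;log()"
```

```text
slate [array([509.7,  36.2,  12. ]), array([ 491.3, -153.4,   12. ]), array([418.8,  46.6,  12. ])]
t: 4.35
eef_pos: [450.3, -116.8, 82.3]
tcp_rot: [0.005, 0.979, 0.203, 0.004]
contact_force: [-0.0, 0.5, -1.7]
opening: 43.9
t 4.35 pos [ 450.333 -116.778   82.273] F [-0.029  0.457 -1.667] op 43.9
q [ 0.165  0.624  0.035  2.161 -0.046  0.346 -0.924] tx [0.917 0.398 0.006] ty [ 0.398 -0.917  0.011] tz [ 0.01  -0.007 -1.   ]
```

```bash
python3 -m handwheel '[[30,0,2,-1,0,0,0],[30,0,2,-2,0,0,0],[30,0,2,-3,0,0,0],[30,0,2,-3,0,0,0]]'
python3 -c "from h import *;log()"
```

```text
t: 4.85
eef_pos: [450.9, -114.7, 79.8]
tcp_rot: [0.005, 0.979, 0.203, 0.005]
contact_force: [-0.3, 1.0, 4.5]
opening: 44.5
t 4.85 pos [ 450.864 -114.685   79.831] F [-0.328  1.032  4.548] op 44.5
q [ 0.161  0.629  0.035  2.163 -0.048  0.338 -0.927] tx [0.917 0.398 0.007] ty [ 0.398 -0.917  0.011] tz [ 0.011 -0.007 -1.   ]
```

```bash
python3 -m handwheel '[[85,0,0,0,0,0,0],[85,0,0,0,0,0,0],[85,0,0,0,0,0,0],[85,0,0,50,0,0,0],[85,0,0,112,0,0,0],[85,0,0,150,0,0,0],[85,0,50,150,0,0,0]]'
python3 -m handwheel '[[85,-30,60,0,0,0,0],[85,-50,120,0,0,0,0],[85,-54,180,0,0,0,0],[85,-54,240,0,0,0,0],[85,-54,282,0,0,0,0],[85,-54,282,0,0,0,0],[85,-54,282,0,0,0,0]]'
python3 - <<'E'
from h import *
log(); grab("wrist","wrist3"); grab("scene","scene3")
E
```

```text
t: 5.72
eef_pos: [453.4, -67.9, 233.0]
tcp_rot: [0.007, 0.98, 0.2, 0.009]
contact_force: [0.5, 1.7, -1.6]
opening: 85.2
t: 6.6
eef_pos: [399.0, 213.2, 232.7]
tcp_rot: [0.007, 0.98, 0.199, 0.008]
contact_force: [0.2, -0.6, -0.5]
opening: 84.9
t 6.6 pos [399.036 213.15  232.722] F [ 0.165 -0.577 -0.461] op 84.9
q [-0.564  0.343 -0.004  2.051  0.031  0.738 -1.76 ] tx [0.92  0.391 0.013] ty [ 0.391 -0.92   0.017] tz [ 0.019 -0.011 -1.   ]
```

View pics/wrist3.png

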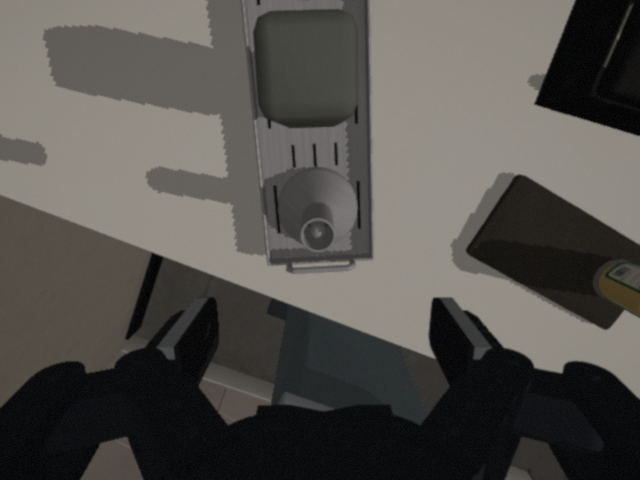

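View pics/scene3.png

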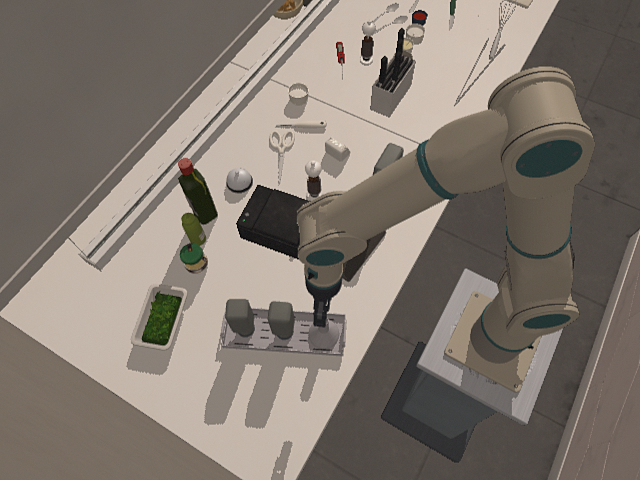

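Run:
```python
from h import *
np.set_printoptions(precision=1,suppress=True)
crop("wrist3",240,120,400,280,"c6",4)
print("spout",atz("wrist3",318.5,234,124))
a,b=atz("wrist3",266,258,28),atz("wrist3",374,258,28); print(a,b,np.linalg.norm(a-b),(a+b)/2)
print("bot corners",[atz("wrist3",*p,172) for p in [(255,12),(356,12),(356,122),(262,122)]])
```

```text
spout [400.2 216.2 124. ]
[333.2 245.6  28. ] [375.7 144.   28. ] 110.18390275799659 [354.4 194.8  28. ]
bot corners [array([505.2, 295. , 172. ]), array([525.3, 248.6, 172. ]), array([477.4, 226.8, 172. ]), array([457.5, 273.5, 172. ])]
```

View pics/c6.png

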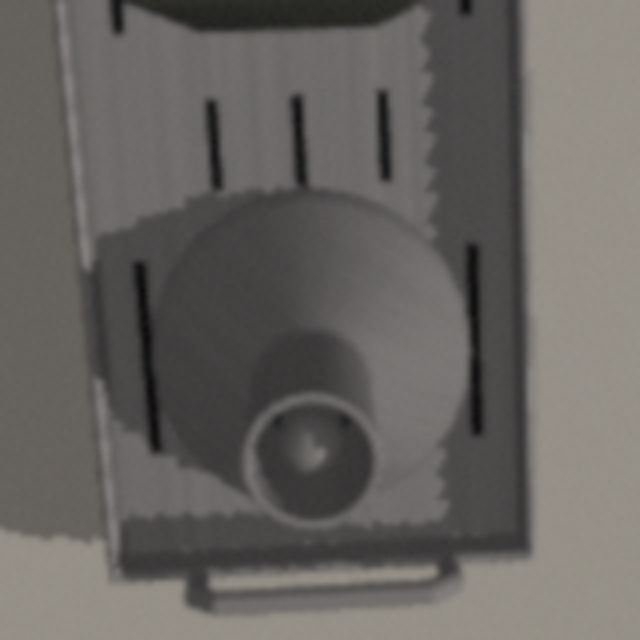

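```bash
python3 -m handwheel '[[85,0.5,3,-50,0.6,1.1,0],[85,0.5,3,-100,0.6,1.1,0],[85,0.5,3,-150,0.6,1.1,0],[85,0.5,3,-150,0.6,1.1,0],[10,0.5,3,-150,0.6,1.1,0],[10,0.5,3,-150,0.6,1.1,0],[10,0.5,3,-150,0.6,1.1,0],[10,0.5,3,-150,0.6,1.1,0],[10,0.5,3,-150,0.6,1.1,0],[10,0.5,3,-150,0.6,1.1,0]]' 30
python3 -c "from h import *;log()"
```

```text
t: 7.95
eef_pos: [400.7, 216.1, 84.2]
tcp_rot: [-0.0, 0.98, 0.199, 0.001]
contact_force: [-0.1, -0.4, 9.7]
opening: 25.4
t 7.95 pos [400.713 216.071  84.202] F [-0.12  -0.381  9.686] op 25.4
q [-0.548  0.614 -0.012  2.176  0.021  0.349 -1.749] tx [0.921 0.389 0.002] ty [ 0.389 -0.921 -0.   ] tz [ 0.002  0.001 -1.   ]
```

```bash
python3 -m handwheel '[[10,0,0,40,0,0,0],[10,0,0,80,0,0,0],[10,0,0,130,0,0,0],[10,0,0,130,0,0,0],[10,0,0,130,0,0,0]]'
python3 -c "from h import *;log()"
python3 -m handwheel '[[10,15,-60,0,0,0,0],[10,30,-120,0,0,0,0],[10,45,-180,0,0,0,0],[10,58,-226,0,0,0,0],[10,58,-226,0,0,0,0],[10,58,-226,0,0,0,0]]'
python3 - <<'E'
from h import *
log(); grab("wrist","wrist4"); grab("top","top4"); grab("scene","scene4")
E
```

```text
t: 8.57
eef_pos: [400.2, 215.8, 214.1]
tcp_rot: [-0.0, 0.98, 0.199, 0.001]
contact_force: [0.2, -0.8, -0.4]
opening: 25.6
t 8.575 pos [400.22  215.776 214.102] F [ 0.211 -0.769 -0.398] op 25.6
q [-0.544  0.378 -0.017  2.061  0.01   0.7   -1.738] tx [0.921 0.389 0.002] ty [ 0.389 -0.921 -0.   ] tz [ 0.002  0.001 -1.   ]
t: 9.32
eef_pos: [457.1, -9.7, 212.9]
tcp_rot: [-0.001, 0.98, 0.199, -0.0]
contact_force: [1.0, 0.6, -2.1]
opening: 26.2
t 9.325 pos [457.13   -9.717 212.89 ] F [ 0.999  0.589 -2.06 ] op 26.2
q [-0.048  0.385  0.011  2.054 -0.009  0.704 -1.201] tx [ 0.921  0.389 -0.001] ty [ 0.389 -0.921 -0.002] tz [-0.001  0.001 -1.   ]
```

View pics/wrist4.png

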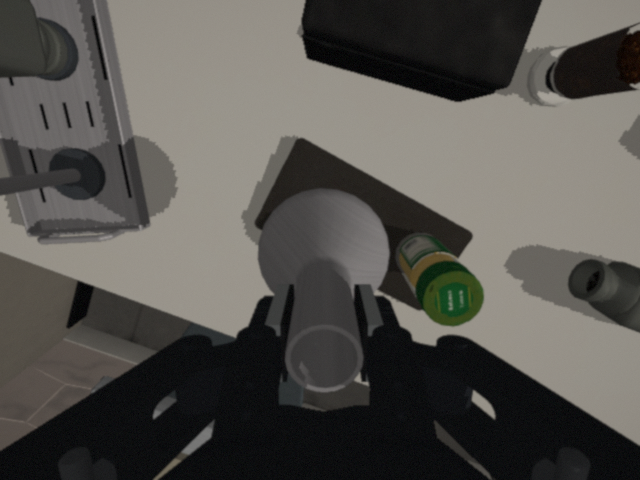

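View pics/scene4.png

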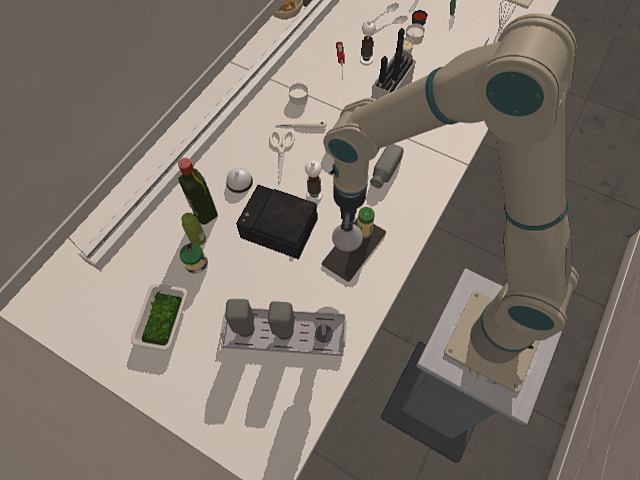

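View pics/top4.png

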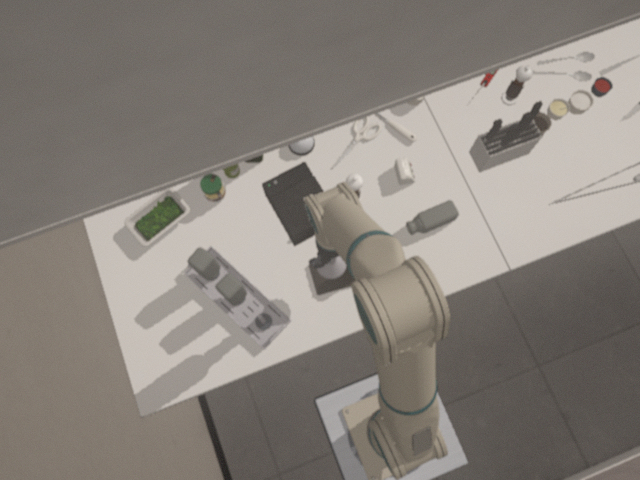

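```bash
python3 -m handwheel '[[10,1,-1,-50,0,0,0],[10,1,-1,-95,0,0,0],[10,1,-1,-120,0,0,0],[10,1,-1,-126,0,0,0],[10,1,-1,-129,0,0,0],[10,1,-1,-131,0,0,0],[10,1,-1,-131,0,0,0]]'
python3 - <<'E'
from h import *
log()
for n in("wrist4",): crop(n,0,0,180,250,"c7",3)
crop("scene4",290,290,360,370,"c8",8); crop("top4",220,280,310,350,"c9",8)
E
```

```text
t: 10.35
eef_pos: [459.4, -9.2, 83.9]
tcp_rot: [-0.001, 0.98, 0.2, 0.002]
contact_force: [-1.1, 1.3, 3.1]
opening: 25.8
t 10.35 pos [459.416  -9.244  83.856] F [-1.134  1.313  3.056] op 25.8
q [-0.042  0.618  0.003  2.166 -0.009  0.354 -1.198] tx [0.92  0.392 0.003] ty [ 0.392 -0.92  -0.001] tz [ 0.003  0.002 -1.   ]
```

View pics/c7.png

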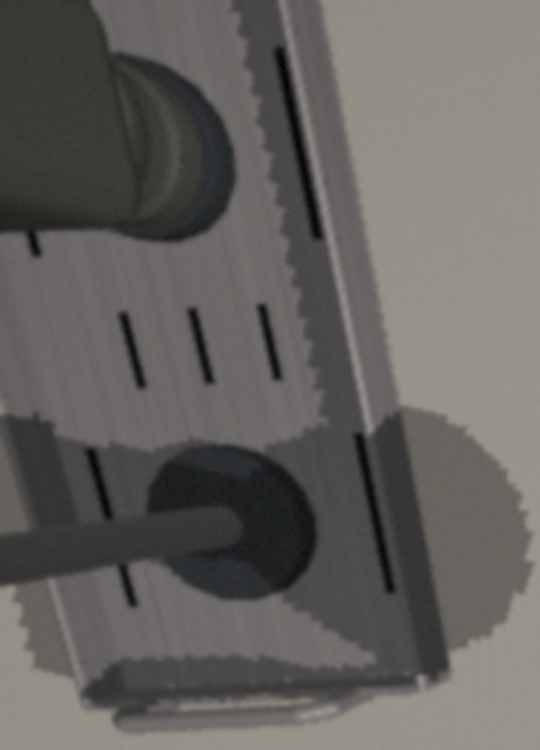

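View pics/c8.png

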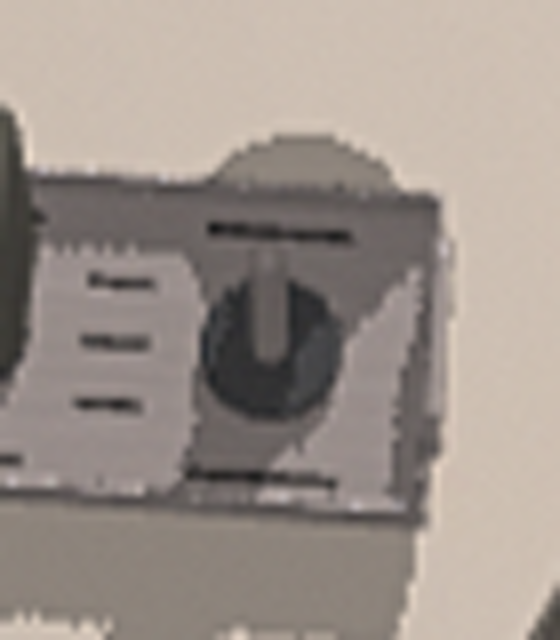

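View pics/c9.png

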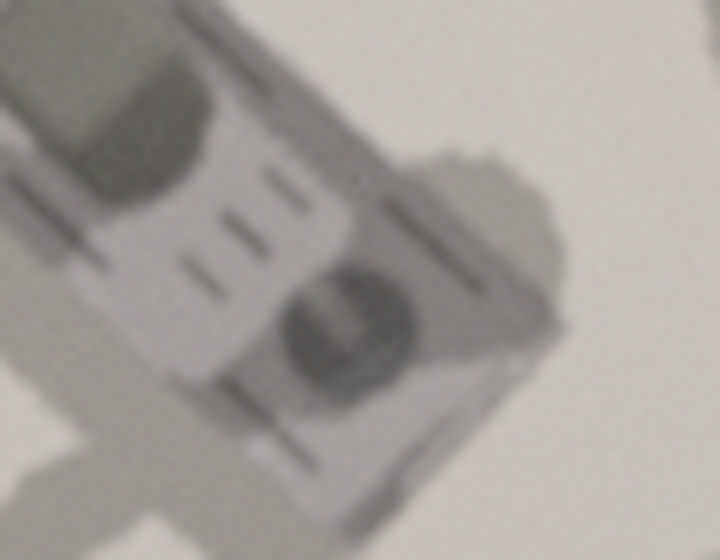

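```bash
python3 - <<'E'
from h import *
np.set_printoptions(precision=1,suppress=True)
print(atz("wrist4",77.3,173.7,22),atz("scene4",323.9,333.5,22),atz("top4",263.8,321.6,22))
print("pegtop scene",atz("scene4",323.5,322,117))
E
python3 -m handwheel '[[60,0,0,0,0,0,0],[60,0,0,0,0,0,0],[60,0,0,0,0,0,0],[60,0,0,50,0,0,0],[60,0,0,110,0,0,0],[60,0,-50,150,0,0,0],[60,0,-100,170,0,0,0],[60,0,-100,170,0,0,0]]'
python3 - <<'E'
from h import *
log();grab("wrist","wrist5")
E
```

```text
[401.2 213.4  22. ] [396.4 220.1  22. ] [397.7 213.9  22. ]
pegtop scene [396.4 220.1 117. ]
t: 11.35
eef_pos: [460.0, -114.1, 255.6]
tcp_rot: [0.001, 0.981, 0.196, 0.003]
contact_force: [0.5, 0.6, -0.7]
opening: 59.9
t 11.35 pos [ 459.955 -114.097  255.649] F [ 0.522  0.571 -0.745] op 59.9
q [ 0.163  0.343  0.028  1.967 -0.013  0.825 -0.977] tx [0.923 0.385 0.006] ty [ 0.385 -0.923  0.004] tz [ 0.007 -0.001 -1.   ]
```

View pics/wrist5.png

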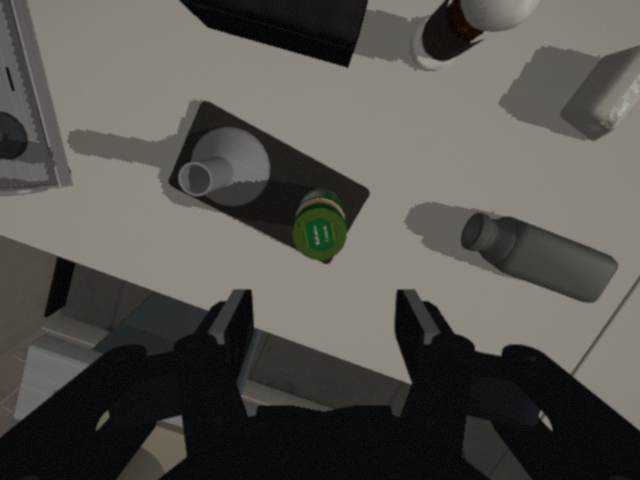

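```bash
cat > kin.py <<'E'
import json, numpy as np, itertools
from scipy.spatial.transform import Rotation as Ro
from scipy.optimize import least_squares
rz=lambda a:Ro.from_euler('z',a).as_matrix(); ry=lambda a:Ro.from_euler('y',a).as_matrix()
def fk(p,s,q):
    c0,c7,d1,L1,a1,L2,a2,a3,L3=p
    R=rz(c0+s[0]*q[0]); P=np.array([0,0,d1])
    R=R@ry(s[1]*q[1])@rz(s[2]*q[2]); P=P+R@[a1,0,L1]
    R=R@ry(s[3]*q[3]); P=P+R@[a2,0,0]; R=R@rz(s[4]*q[4]); P=P+R@[0,0,L2]
    R=R@ry(s[5]*q[5]); P=P+R@[a3,0,L3]; R=R@rz(s[6]*q[6]+c7)
    return P,R
def load():
    D=[json.loads(l) for l in open("log.txt")]
    return [(np.array(d["qpos"]),np.array(d["eef_pos"]),Ro.from_quat(np.roll(d["tcp_rot"],-1)).as_matrix()) for d in D]
def fit(D):
    best=None
    for s3,s5 in itertools.product((1,-1),(1,-1)):
      s=(-1,1,s3,1,s5,1,-1)
      for c0 in(0,np.pi/2,np.pi,-np.pi/2):
       for c7 in(0,np.pi/2,np.pi,-np.pi/2):
        def f(p): 
            o=[]
            for q,P,R in D:
                a,b=fk(p,s,q); o+=[a-P,300*(b-R)[:,0],300*(b-R)[:,2]]
            o.append(np.array([p[4],p[6],p[7]])*.02)
            return np.concatenate(o)
        r=least_squares(f,[c0,c7,300,450,0,450,0,0,250])
        if best is None or r.cost<best[0]-1e-6: best=(r.cost,r.x,s,f(r.x))
    return best
if __name__=="__main__":
    D=load(); b=fit(D); np.set_printoptions(precision=3,suppress=True); print(b[0],b[2],b[1]); print(np.abs(b[3]).max())
    json.dump([b[1].tolist(),b[2]],open("kin.json","w"))
E
python3 kin.py
```

```text
133.02846383382717 (-1, 1, -1, 1, -1, 1, -1) [ -0.052   1.519 540.138 560.557  -1.788 383.878   0.432  -0.137 554.201]
6.4167213963490894
```

Run:
```python
from h import *
crop("wrist5",440,190,640,320,"c10",4)
```

```text
(no output)
```

View pics/c10.png

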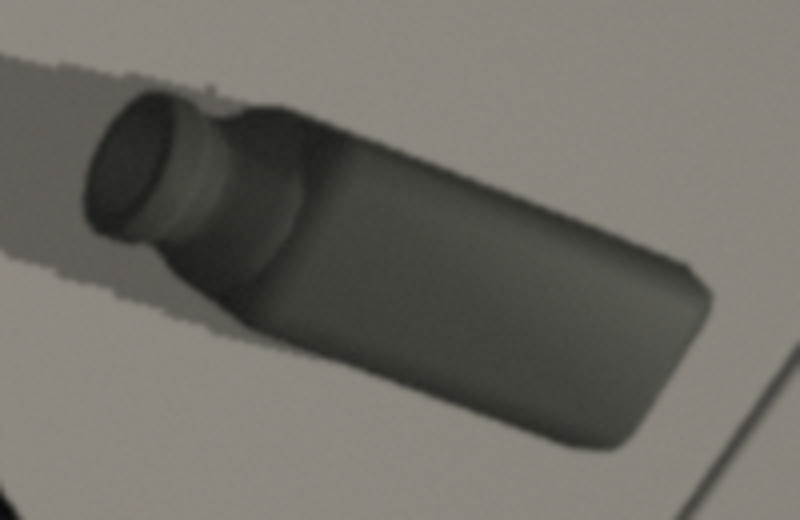

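Run:
```python
from h import *
from scipy.optimize import least_squares
np.set_printoptions(precision=2,suppress=True)
def sect(r,n=8):
    o=[]
    for k,(sx,sy) in enumerate([(1,1),(-1,1),(-1,-1),(1,-1)]):
        for a in np.linspace(0,np.pi/2,n): 
            t=a+k*np.pi/2; o.append(((28-r)*sx+r*np.cos(t),(28-r)*sy+r*np.sin(t)))
    return np.array(o)
S=sect(9)
def pts(p,s): # s axial from mid
    x,y,th=p; m=np.array([-np.sin(th),np.cos(th),0]); n=np.array([np.cos(th),np.sin(th),0])
    return np.array([x,y,28.])+s*m+S[:,:1]*n+S[:,1:]*np.array([0,0,1.])
W=[("wrist5",440,190,4,[(320,122),(690,268)],[(260,328),(560,440)],(132,165)),
   ("wrist1",180,140,4,[(280,268),(470,340)],[(180,492),(540,626)],None)]
def res(p,ims):
    o=[]
    for fn,x0,y0,k,up,lo,mo in W:
        if fn not in ims: continue
        A=proj(fn,pts(p,-60)); B=proj(fn,pts(p,30))
        for seg,sg in((up,-1),(lo,1)):
            (a,b)=[np.array([u/k+x0,v/k+y0]) for u,v in seg]
            d=(b-a)/np.linalg.norm(b-a); n=np.array([-d[1],d[0]]) # downwards positive
            for Q in(A,B):
                e=(Q-a)@n; o.append(e.max() if sg>0 else e.min())
        if mo is not None:
            m=np.array([-np.sin(p[2]),np.cos(p[2]),0]); o+=list(proj(fn,np.array([p[0],p[1],28])+75*m)[0]-[mo[0]/k+x0,mo[1]/k+y0])
    if len(ims)==1 and ims[0]=="wrist1": o.append((p[1]+345)*.1)
    return np.array(o)
for ims in(["wrist5"],["wrist1"],["wrist5","wrist1"]):
    r=least_squares(res,[498,-343,.05],args=(ims,)); print(ims,r.x,np.degrees(r.x[2]),r.fun)
```

```text
['wrist5'] [ 499.32 -346.98    0.04] 2.195381168512731 [-1.34 -0.78  1.06  1.47  0.16 -0.44]
['wrist1'] [ 499.44 -349.03    0.03] 1.830626137895704 [-1.42 -1.97  1.39  1.92 -0.4 ]
['wrist5', 'wrist1'] [ 499.31 -347.02    0.04] 2.070375090251593 [-1.21 -0.83  1.19  1.42  0.26 -0.56 -1.6  -1.81  1.22  2.1 ]
```

```bash
python3 -m handwheel '[[85,10,-50,20,10,0,0],[85,20,-100,20,20,0,0],[85,30,-160,20,30,0,0],[85,40,-220,20,40,0,0],[85,40,-240,20,40,0,0],[85,40,-240,20,40,0,0],[85,40,-240,20,40,0,0]]'
python3 -c "from h import *;log()"
python3 -m handwheel '[[85,0,0,0,-8,8,0],[85,0,0,0,-15,15,0],[85,0,0,0,-20,20,0],[85,0,0,0,-20,20,0],[85,0,0,0,-20,20,0]]'
python3 -c "from h import *;log()"
python3 kin.py
```

```text
t: 12.28
eef_pos: [500.6, -348.1, 275.4]
tcp_rot: [-0.336, 0.92, 0.187, 0.07]
contact_force: [0.5, 0.8, 0.6]
opening: 85.0
t 12.275 pos [ 500.59  -348.139  275.444] F [0.52  0.786 0.581] op 85.0
q [ 0.853  0.84  -0.076  1.18  -0.42   1.645 -0.301] tx [0.92  0.297 0.255] ty [ 0.391 -0.704 -0.593] tz [ 0.003  0.645 -0.764]
t: 12.9
eef_pos: [500.2, -347.6, 276.4]
tcp_rot: [-0.199, 0.963, 0.136, -0.123]
contact_force: [0.4, -0.8, 0.8]
opening: 85.0
t 12.9 pos [ 500.158 -347.617  276.449] F [ 0.431 -0.773  0.797] op 85.0
q [ 0.587  0.812  0.088  1.119 -0.162  1.677 -0.607] tx [ 0.933  0.311 -0.182] ty [ 0.213 -0.884 -0.417] tz [-0.291  0.35  -0.89 ]
306.3763028657648 (-1, 1, -1, 1, -1, 1, -1) [ -0.051   1.521 343.493 557.399  -1.369 380.875  -0.618  -3.11  357.675]
9.858625074234268
```

Run:
```python
from kin import *
np.set_printoptions(precision=2,suppress=True)
D=load(); p,s=json.load(open("kin.json"))
for q,P,R in D:
    a,b=fk(p,s,q); print(a-P, np.degrees(Ro.from_matrix(b@R.T).as_rotvec()))
# add joint offsets q3,q5 ,q2,q4,q6
def f(v):
    o=[]
    for q,P,R in D:
        qq=q.copy(); qq[1:6]+=v[9:14]
        a,b=fk(v[:9],s,qq); o+=[a-P,300*(b-R)[:,0],300*(b-R)[:,2]]
    o.append(v[[4,6,7]]*.02); o.append(v[9:14]*5); return np.concatenate(o)
r=least_squares(f,list(p)+[0]*5); print(r.cost,r.x)
for q,P,R in D:
    qq=q.copy(); qq[1:6]+=r.x[9:14]; a,b=fk(r.x[:9],s,qq); print(a-P, np.degrees(Ro.from_matrix(b@R.T).as_rotvec()))
```

```text
[-4.86 -1.61 -0.22] [ 0.   -0.   -0.07]
[-4.14 -5.07 -0.26] [ 0.01 -0.   -0.07]
[-3.97 -5.41  0.41] [-0.    0.   -0.07]
[ 0.86  4.34 -0.38] [-0.01  0.01 -0.07]
[1.11 4.03 0.03] [-0.03  0.02 -0.07]
[1.11 4.03 0.04] [-0.03  0.02 -0.07]
[-2.66  4.17 -0.24] [-0.05  0.03 -0.07]
[-2.03  4.49  0.43] [-0.01 -0.   -0.07]
[-2.26  4.36 -0.09] [-0.01 -0.   -0.07]
[ 0.03  4.74 -0.26] [ 0.   -0.   -0.07]
[0.4  4.62 0.3 ] [-0.01 -0.   -0.07]
[ 0.73  3.81 -0.46] [-0.02  0.   -0.07]
[ 3.25 -1.8   1.87] [-0.06 -1.84 -0.74]
[-3.27 -0.08 -1.18] [ 0.8  -1.02 -0.38]
229.059043075926 [ -0.04   1.53 342.12 557.83   3.16 381.45   7.4   -1.68 356.18  -0.01
   0.01  -0.02   0.     0.02]
[-4.71 -1.57  0.11] [-0.18  0.46 -0.08]
[-3.92 -4.77  0.12] [-0.41  0.31 -0.07]
[-3.94 -5.42  0.36] [-0.47  0.35  0.06]
[ 0.74  3.86 -0.27] [-0.33  0.1  -0.11]
[ 0.9   3.41 -0.19] [-0.4   0.13 -0.03]
[ 0.9   3.41 -0.19] [-0.41  0.13 -0.03]
[-2.26  3.44  0.  ] [-0.37 -0.12 -0.19]
[-1.51  3.34  0.11] [-0.44 -0.21 -0.06]
[-1.91  3.69  0.04] [-0.33 -0.15 -0.16]
[ 0.02  4.12 -0.09] [-0.33  0.02 -0.15]
[0.3  3.63 0.01] [-0.45  0.02 -0.05]
[ 0.59  3.31 -0.13] [-0.31  0.1  -0.16]
[ 3.1  -1.11  0.66] [-0.4  -1.42 -0.12]
[-2.57 -0.04 -0.53] [ 0.32 -0.6  -0.15]
```

Run:
```python
from kin import *
np.set_printoptions(precision=3,suppress=True)
D=load()
out=[]
for s in itertools.product((1,-1),repeat=7):
    if s[1]<0: continue
    for c0 in(-.05,np.pi-.05):
      for c7 in(1.52,1.52+np.pi,0,np.pi):
        def f(v): return np.concatenate([300*(fk([v[0],v[1]]+[0]*7,s,q)[1]-R)[:,[0,2]].ravel() for q,P,R in D])
        r=least_squares(f,[c0,c7]); out.append((r.cost,s,r.x))
out.sort(key=lambda o:o[0])
for o in out[:5]: print(o)
s=out[0][1];v=out[0][2]
def g(p): # lateral offsets
    o=[]
    for q,P,R in D:
        d1,L1,a1,b1,L2,a2,b2,L3,a3,b3,bx,by=p
        A=fk([v[0],v[1]]+[0]*7,s,q)[1]
        R1=rz(v[0]+s[0]*q[0])@ry(s[1]*q[1])@rz(s[2]*q[2]); R2=R1@ry(s[3]*q[3])@rz(s[4]*q[4]); R3=R2@ry(s[5]*q[5])
        o.append(np.array([bx,by,d1])+R1@[a1,b1,L1]+R2@[a2,b2,L2]+R3@[a3,b3,L3]-P)
    o.append(np.array(p)[[2,3,5,6,8,9,10,11]]*.01)
    return np.concatenate(o)
r=least_squares(g,[343,557,0,0,381,0,0,358,0,0,0,0]); print(r.cost,r.x); print(g(r.x)[:-8].reshape(-1,3))
```

```text
(np.float64(2.7280571076813944e-25), (-1, 1, -1, 1, -1, 1, -1), array([ 0.   , -4.712]))
(np.float64(2.739482677707395e-25), (-1, 1, -1, 1, -1, 1, -1), array([0.   , 1.571]))
(np.float64(2.740904724945336e-25), (-1, 1, -1, 1, -1, 1, -1), array([0.   , 1.571]))
(np.float64(2.7956607535006715e-25), (-1, 1, -1, 1, -1, 1, -1), array([0.   , 1.571]))
(np.float64(2.8243090343040814e-25), (-1, 1, -1, 1, -1, 1, -1), array([0.   , 1.571]))
1.0033707495941149 [336.916 558.899   0.792 -28.764 381.732   0.125   0.565 350.421   0.043
   0.522  -0.069  -0.424]
[[ 0.143 -0.027 -0.039]
 [-0.145  0.052 -0.042]
 [-0.073  0.012 -0.035]
 [-0.236 -0.023  0.209]
 [-0.036 -0.055  0.153]
 [-0.032 -0.055  0.152]
 [-0.022  0.031 -0.099]
 [ 0.005  0.06  -0.182]
 [ 0.102  0.122 -0.141]
 [ 0.063 -0.045 -0.01 ]
 [ 0.133 -0.041 -0.076]
 [-0.039 -0.054  0.034]
 [ 0.687 -0.421 -0.426]
 [-0.551  0.444  0.503]]
```

```bash
cat > ik.py <<'E'
from kin import rz,ry,Ro,least_squares
import numpy as np
S=(-1,1,-1,1,-1,1,-1); V=[336.916,558.899,0.792,-28.764,381.732,.125,.565,350.421,.043,.522,-.069,-.424]
lo=np.array([-3.06,-.37,-1.25,.18,-1.1,.23,-2.94]); hi=np.array([3.06,2.12,1.32,2.47,4.24,1.98,2.94])
def FK(q,full=False):
    d1,L1,a1,b1,L2,a2,b2,L3,a3,b3,bx,by=V
    R1=rz(S[0]*q[0])@ry(S[1]*q[1])@rz(S[2]*q[2]); R2=R1@ry(S[3]*q[3])@rz(S[4]*q[4]); R3=R2@ry(S[5]*q[5]); 
    P0=np.array([bx,by,d1]); P1=P0+R1@[a1,b1,L1]; P2=P1+R2@[a2,b2,L2]; P3=P2+R3@[a3,b3,L3]; R=R3@rz(S[6]*q[6]+np.pi/2)
    return (P3,R,P1,P2) if full else (P3,R)
def IK(P,R,seeds,wreg=0.3):
    best=None
    for s in seeds:
        s=np.clip(s,lo+.03,hi-.03)
        def f(q):
            a,b=FK(q); return np.concatenate([a-P,300*Ro.from_matrix(b@R.T).as_rotvec(),wreg*(q-s)])
        r=least_squares(f,s,bounds=(lo+.02,hi-.02),max_nfev=60)
        e=np.abs(r.fun[:6]).max(); m=np.minimum(r.x-lo,hi-r.x)
        k=(e<2, m[1:].min() if e<2 else -e)
        if best is None or k>best[0]: best=(k,r.x,e,m)
    return best
def tool(xb,db,al,sg):
    tz=np.sin(al)*xb+np.cos(al)*db; ty=sg*np.cross(xb,db); return np.column_stack([np.cross(ty,tz),ty,tz])
E
cat > s1.py <<'E'
from ik import *
np.set_printoptions(precision=2,suppress=True)
rng=np.random.default_rng(0)
seeds=[rng.uniform(lo,hi) for _ in range(10)]
peg=np.array([399,215.])
m=np.array([-.037,1,0]);m/=np.linalg.norm(m)
Z=np.array([0,0,1.])
for al in(10,20,30):
  for sg in(1,-1):
    a=np.radians(al)
    R=tool(m,-Z,a,sg); G=np.array([499.3,-347,32])-15*m
    b=IK(G+19*R[:,2],R,seeds); print("grasp",al,sg,b[0],b[1],R[:,0])
    for th in range(0,360,30):
        h=np.array([np.cos(np.radians(th)),np.sin(np.radians(th)),0]); R=tool(-Z,h,a,sg)
        res=[]
        for zg in(112,228):
            G=np.array([*peg,zg])-4*h; res.append(IK(G+19*R[:,2],R,seeds))
        if all(r[0][0] for r in res): print(" th",th,*[(round(r[0][1],2),r[1]) for r in res])
E
time python3 s1.py
```

```text
grasp 10 1 (np.True_, np.float64(0.4682965605107958)) [ 0.73  0.91 -0.13  1.64 -0.05  0.7  -2.42] [ 0.04 -0.98 -0.17]
 th 90 (np.float64(0.18), array([ 0.85,  1.45, -0.91,  2.22, -0.92,  0.43,  1.3 ])) (np.float64(0.15), array([ 0.9 ,  1.25, -1.1 ,  2.3 , -0.95,  0.44,  1.09]))
 th 120 (np.float64(0.4), array([ 0.37,  1.23, -0.46,  1.83, -0.7 ,  1.18,  1.16])) (np.float64(0.35), array([ 0.4 ,  1.02, -0.51,  1.89, -0.75,  1.27,  1.06]))
 th 150 (np.float64(0.41), array([ 0.15,  1.29, -0.49,  1.48, -0.36,  1.57,  0.98])) (np.float64(0.3), array([ 0.14,  1.09, -0.46,  1.54, -0.47,  1.68,  0.95]))
 th 240 (np.float64(0.1), array([-1.07,  1.44,  0.7 ,  1.24, -0.05,  1.88,  2.26])) (np.float64(0.03), array([-1.11,  1.3 ,  0.79,  1.3 ,  0.03,  1.95,  2.36]))
 th 270 (np.float64(0.44), array([-1.24,  1.32,  0.48,  1.51,  0.32,  1.54,  2.13])) (np.float64(0.36), array([-1.28,  1.15,  0.56,  1.57,  0.37,  1.62,  2.23]))
 th 300 (np.float64(0.6), array([-1.35,  1.21,  0.25,  1.87,  0.78,  1.28,  1.79])) (np.float64(0.54), array([-1.43,  1.02,  0.39,  1.93,  0.75,  1.31,  1.97]))
 th 330 (np.flo
[... 6387 characters left out ...]
8, -1.36]))
 th 240 (np.float64(0.4), array([-1.  ,  1.18,  0.51,  1.43, -0.03,  1.58, -1.05])) (np.float64(0.26), array([-1.05,  1.04,  0.6 ,  1.43,  0.01,  1.72, -0.97]))
 th 270 (np.float64(0.71), array([-1.22,  1.11,  0.47,  1.66,  0.24,  1.27, -0.98])) (np.float64(0.58), array([-1.27,  0.95,  0.58,  1.66,  0.26,  1.4 , -0.86]))
 th 300 (np.float64(0.48), array([-1.12,  0.97, -0.01,  1.99,  0.9 ,  1.17, -1.41])) (np.float64(0.48), array([-1.08,  0.75, -0.07,  1.99,  0.86,  1.34, -1.26]))
 th 330 (np.float64(0.11), array([-0.97,  0.99, -0.42,  2.36,  1.46,  1.37, -1.8 ])) (np.float64(0.11), array([-0.99,  0.69, -0.38,  2.36,  1.31,  1.31, -1.5 ]))
real	4m0.703s
user	3m52.033s
sys	0m0.317s
```

```bash
cat > tgt.py <<'E'
from h import *
from ik import *
m=np.array([-.037,1,0]);m/=np.linalg.norm(m); Z=np.array([0,0,1.]); AL=np.radians(30)
def delta(P,R):
    s,R0=log(); d=np.array(P)-s["eef_pos"]; w=np.degrees(Ro.from_matrix(R@R0.T).as_rotvec())
    print("shift",d.round(1),"rotvec",w.round(1),np.linalg.norm(w).round(1)); 
    b=IK(np.array(P),R,[s["qpos"]]); print("IK",b[0],b[1].round(2))
E
python3 - <<'E'
from tgt import *
R=tool(m,-Z,AL,-1); G=np.array([499.3,-347,32])-30*m; print(G+19*R[:,2],R)
delta(G+19*R[:,2]+[0,0,140],R)
print(atz("top0",140,412,0),atz("scene0",240,480,0),atz("scene0",0,315,0))
E
```

```text
[ 500.05798134 -367.48598214   15.54551733] [[-0.03202103  0.9993162  -0.01848735]
 [ 0.86543322  0.0369747   0.4996581 ]
 [ 0.5        -0.         -0.8660254 ]]
t 12.9 pos [ 500.158 -347.617  276.449] F [ 0.431 -0.773  0.797] op 85.0
q [ 0.587  0.812  0.088  1.119 -0.162  1.677 -0.607] tx [ 0.933  0.311 -0.182] ty [ 0.213 -0.884 -0.417] tz [-0.291  0.35  -0.89 ]
shift [  -0.1  -19.9 -120.9] rotvec [ 19.5 -46.1  65. ] 82.0
IK (np.True_, np.float64(0.6745820220247745)) [ 1.    0.92 -0.43  1.32 -0.05  1.31  0.72]
[293.852 612.337   0.   ] [393.362 622.326   0.   ] [1203.484  616.667    0.   ]
```

```bash
python3 -m handwheel '[[85,0,-20,-60,19.5,-46,65],[85,0,-20,-120,19.5,-46,65],[85,0,-20,-121,19.5,-46,65],[85,0,-20,-121,19.5,-46,65],[85,0,-20,-121,19.5,-46,65],[85,0,-20,-121,19.5,-46,65],[85,0,-20,-121,19.5,-46,65],[85,0,-20,-121,19.5,-46,65],[85,0,-20,-121,19.5,-46,65],[85,0,-20,-121,19.5,-46,65]]'
python3 - <<'E'
from tgt import *
R=tool(m,-Z,AL,-1); G=np.array([499.3,-347,32])-30*m
delta(G+19*R[:,2],R); grab("wrist","wrist6"); grab("scene","scene6")
E
```

```text
t: 14.15
eef_pos: [499.5, -368.1, 155.6]
tcp_rot: [-0.187, 0.671, 0.695, 0.179]
contact_force: [-0.1, 0.7, -0.2]
opening: 85.0
t 14.15 pos [ 499.501 -368.133  155.648] F [-0.068  0.651 -0.157] op 85.0
q [ 0.979  0.92  -0.401  1.311 -0.076  1.306  0.738] tx [-0.029  0.866  0.5  ] ty [ 0.999  0.035 -0.002] tz [-0.019  0.499 -0.866]
shift [   0.6    0.6 -140.1] rotvec [ 0.  -0.1  0.1] 0.2
IK (np.True_, np.float64(0.8679743825862921)) [ 0.97  1.09 -0.38  1.35 -0.04  1.11  0.78]
```

View pics/wrist6.png

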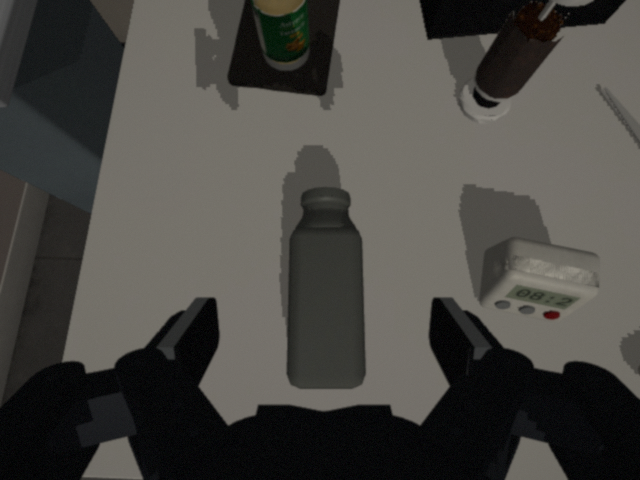

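View pics/scene6.png

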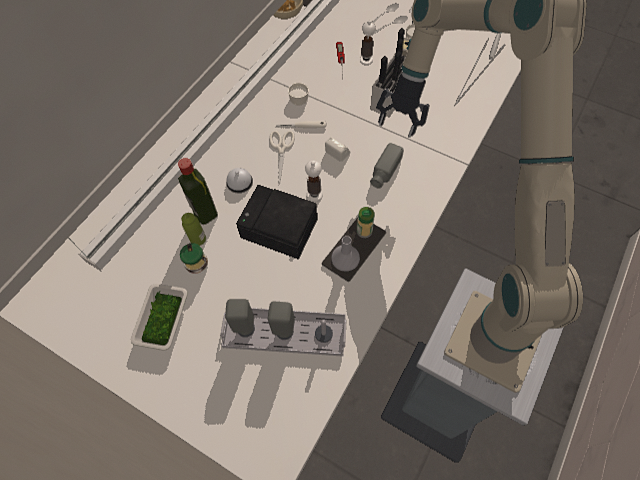

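```bash
python3 - <<'E'
from h import *
print(proj("wrist6",[[502.1,-422,56],[502.1,-422,0],[502.1,-419,53],[496.5,-272,49],[496.5,-272,28]]))
E
python3 -m handwheel '[[85,0.5,0.5,-60,0,0,0],[85,0.5,0.5,-110,0,0,0],[85,0.5,0.5,-130,0,0,0],[85,0.5,0.5,-140,0,0,0],[85,0.5,0.5,-140,0,0,0]]'
python3 - <<'E'
from h import *
log(); grab("wrist","wrist7")
E
```

```text
[[326.14220479 395.02839366]
 [325.84482616 382.46381931]
 [326.27300445 389.46657566]
 [325.46292725 188.46546767]
 [325.40029821 197.78497663]]
t: 14.88
eef_pos: [501.4, -367.2, 16.6]
tcp_rot: [-0.186, 0.67, 0.696, 0.179]
contact_force: [0.2, -0.5, -0.1]
opening: 85.3
t 14.875 pos [ 501.391 -367.179   16.635] F [ 0.24  -0.505 -0.089] op 85.3
q [ 0.967  1.093 -0.379  1.346 -0.039  1.109  0.783] tx [-0.032  0.866  0.499] ty [ 0.999  0.037 -0.   ] tz [-0.019  0.499 -0.867]
```

View pics/wrist7.png

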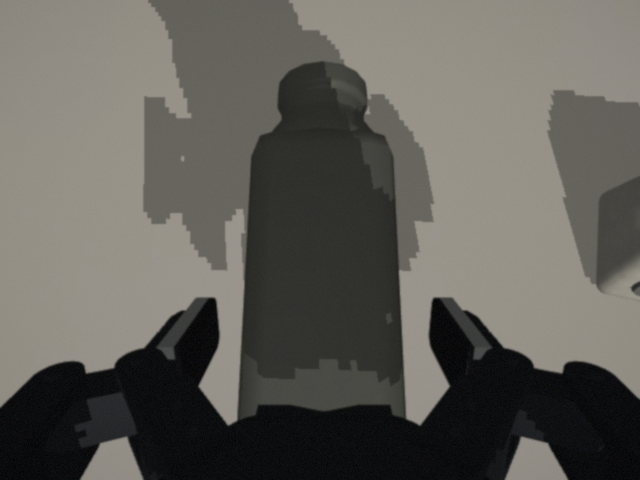

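Model fits; the bottle (x 240–405 px) is centred between the pads. Close on it.

```bash
python3 -m handwheel '[[40,-1.5,0,-1,0,0,0],[40,-1.5,0,-1,0,0,0],[40,-1.5,0,-1,0,0,0],[40,-1.5,0,-1,0,0,0],[40,-1.5,0,-1,0,0,0],[40,-1.5,0,-1,0,0,0]]' 70
python3 -c "from h import *;log()"
python3 -m handwheel '[[40,0,0,20,0,0,0],[40,0,0,60,0,0,0],[40,0,0,110,0,0,0],[40,0,0,160,0,0,0],[40,0,0,210,0,0,0],[40,0,0,240,0,0,0],[40,0,0,240,0,0,0]]'
python3 - <<'E'
from h import *
log(); grab("wrist","wrist8")
E
```

```text
t: 15.68
eef_pos: [500.9, -368.6, 17.8]
tcp_rot: [-0.184, 0.671, 0.696, 0.179]
contact_force: [-0.9, -2.0, 6.7]
opening: 55.5
t 15.675 pos [ 500.921 -368.648   17.781] F [-0.891 -1.995  6.743] op 55.5
q [ 0.97   1.09  -0.379  1.347 -0.039  1.107  0.785] tx [-0.032  0.867  0.497] ty [0.999 0.036 0.002] tz [-0.016  0.496 -0.868]
t: 16.55
eef_pos: [502.0, -369.0, 260.9]
tcp_rot: [-0.181, 0.671, 0.697, 0.179]
contact_force: [-0.2, -0.3, -2.7]
opening: 55.3
t 16.55 pos [ 502.02  -369.024  260.866] F [-0.246 -0.269 -2.678] op 55.3
q [ 0.979  0.815 -0.415  1.222 -0.103  1.479  0.7  ] tx [-0.035  0.869  0.493] ty [0.999 0.036 0.006] tz [-0.012  0.493 -0.87 ]
```

View pics/wrist8.png

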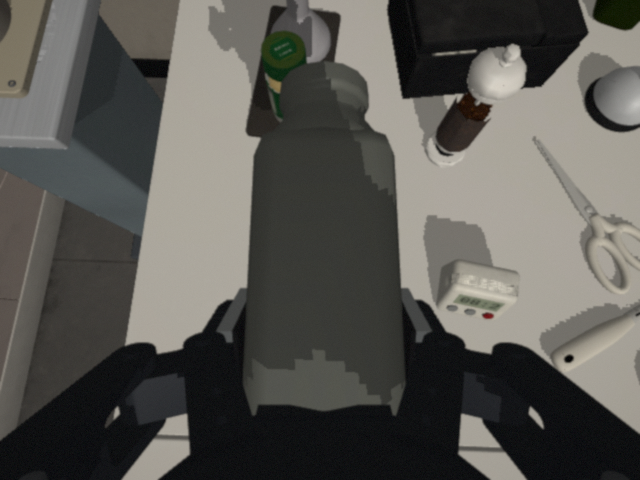

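```bash
cat > s2.py <<'E'
from tgt import *
np.set_printoptions(precision=2,suppress=True)
D=[json.loads(l) for l in open("log.txt")] if 0 else None
import json
D=[json.loads(l) for l in open("log.txt")]
g=[d for d in D if abs(d["t"][0]-15.675)<.01][0]
Rg=Ro.from_quat(np.roll(g["tcp_rot"],-1)).as_matrix(); Pg=np.array(g["eef_pos"])
Mt=Rg.T@(np.array([496.5,-272,28])-Pg); xt=Rg.T@m
dt=Rg.T@(-Z) # bottle 'down' dir in tool
np.savez("grasp.npz",Mt=Mt,xt=xt,dt=dt); print("M in tool",Mt,"x",xt)
E
cat >> tgt.py <<'E'
def hang(th,mouth):
    g=np.load("grasp.npz"); h=np.array([np.cos(np.radians(th)),np.sin(np.radians(th)),0])
    A=np.column_stack([g["xt"],g["dt"],np.cross(g["xt"],g["dt"])]); B=np.column_stack([-Z,h,np.cross(-Z,h)])
    R=B@A.T; return np.array(mouth)-R@g["Mt"],R
def mouth():
    g=np.load("grasp.npz"); s,R=log(); M=s["eef_pos"]+R@g["Mt"]; x=R@g["xt"]; print("mouth",M,"axis",x,"off vert deg",np.degrees(np.arccos(-x[2])))
E
python3 s2.py
python3 - <<'E'
from tgt import *
np.set_printoptions(precision=2,suppress=True)
s=arm.get_state(); q=s["qpos"]; P0=s["eef_pos"]; R0=Ro.from_quat(np.roll(s["tcp_rot"],-1)).as_matrix()
PB,RB=hang(120,[399,215,140]); print(PB)
PC,RC=hang(120,[399,215,22])
def path(Pa,Ra,Pb,Rb,q,n,w=None):
    for k in range(1,n+1):
        f=k/n; w_=Ro.from_matrix(Rb@Ra.T).as_rotvec() if w is None else np.array(w)
        P=Pa+(Pb-Pa)*f; R=Ro.from_rotvec(w_*f).as_matrix()@Ra
        b=IK(P,R,[q],wreg=3); q=b[1]; print(k,b[2].round(1),q,b[3].min().round(2))
    return q
for PA in ([520,-60,300],):
    yaw=np.radians(-152); RA=rz(yaw)@R0
    qa=path(P0,R0,np.array(PA,float),RA,q,8,[0,0,yaw])
    print('B',np.degrees(Ro.from_matrix(RB@RA.T).as_rotvec())); qb=path(np.array(PA,float),RA,PB,RB,qa,6); path(PB,RB,PC,RC,qb,3)
E
```

```text
M in tool [89.05 -0.91 39.17] x [ 0.87 -0.    0.5 ]
[393.16 223.43 236.75]
1 0.0 [ 1.    0.69 -0.37  1.47 -0.26  1.23  0.5 ] 0.75
2 0.0 [ 0.99  0.56 -0.34  1.7  -0.41  0.98  0.31] 0.69
3 0.0 [ 0.93  0.44 -0.31  1.92 -0.57  0.73  0.11] 0.5
4 0.0 [ 0.79  0.32 -0.26  2.09 -0.68  0.47 -0.16] 0.24
5 0.1 [ 0.41  0.23 -0.03  2.21 -0.64  0.25 -0.66] 0.02
6 0.2 [-0.58  0.31  0.9   2.23 -0.75  0.25 -1.04] 0.02
7 0.0 [-0.98  0.55  1.3   2.17 -0.69  0.41 -1.55] 0.02
8 0.0 [-1.07  0.66  1.3   2.04 -0.36  0.61 -2.29] 0.02
B [77.81 45.   -0.15]
1 0.0 [-0.97  0.56  1.18  1.96 -0.43  0.82 -2.23] 0.14
2 0.0 [-0.81  0.53  1.04  1.91 -0.54  1.02 -2.14] 0.28
3 0.0 [-0.66  0.55  0.92  1.89 -0.68  1.2  -2.04] 0.4
4 0.0 [-0.51  0.61  0.79  1.89 -0.8   1.36 -1.94] 0.3
5 0.0 [-0.4   0.7   0.67  1.91 -0.92  1.5  -1.85] 0.18
6 0.0 [-0.32  0.82  0.54  1.94 -1.02  1.62 -1.75] 0.08
1 0.0 [-0.3   0.89  0.52  1.95 -1.05  1.58 -1.68] 0.05
2 0.0 [-0.29  0.96  0.5   1.96 -1.08  1.54 -1.62] 0.02
3 0.0 [-0.23  1.    0.39  1.95 -1.08  1.44 -1.61] 0.02
```

```bash
cat > s3.py <<'E'
from tgt import *
np.set_printoptions(precision=2,suppress=True)
s=arm.get_state(); q0=s["qpos"]; P0=s["eef_pos"]; R0=Ro.from_quat(np.roll(s["tcp_rot"],-1)).as_matrix()
PB,RB=hang(120,[399,215,140]); PC,RC=hang(120,[399,215,22])
def path(Pa,Ra,Pb,Rb,q,n,w=None,v=1):
    mm=9
    for k in range(1,n+1):
        f=k/n; w_=Ro.from_matrix(Rb@Ra.T).as_rotvec() if w is None else np.array(w)
        P=Pa+(Pb-Pa)*f; R=Ro.from_rotvec(w_*f).as_matrix()@Ra
        b=IK(P,R,[q],wreg=3); q=b[1]; mm=min(mm,b[3].min())
        if v: print(k,b[2].round(1),q,b[3].min().round(2))
    print("end",q,mm.round(2)); return q
print("geodesic",np.degrees(Ro.from_matrix(RB@R0.T).as_rotvec()))
qb=path(P0,R0,PB,RB,q0,14,v=0); path(PB,RB,PC,RC,qb,3)
Rd=Ro.from_rotvec(-AL*np.array([.999,.036,0])).as_matrix()@R0; print(Rd[:,2])
for PA in ([560,-100,300],[620,-100,320],[620,0,320]):
    PA=np.array(PA,float); Pm=(P0+PA)/2
    q1=path(P0,R0,Pm,Rd,q0,4,v=0); yaw=np.radians(-152); RA=rz(yaw)@Rd
    q2=path(Pm,Rd,PA,RA,q1,8,[0,0,yaw],v=1)
    qb=path(PA,RA,PB,RB,q2,8,v=0); path(PB,RB,PC,RC,qb,3,v=0)
E
python3 s3.py
```

```text
geodesic [ -31.78  110.51 -111.84]
end [-0.04  0.74  0.09  1.94 -0.9   1.37 -1.94] 0.2
1 0.0 [-0.03  0.81  0.08  1.95 -0.91  1.32 -1.88] 0.19
2 0.0 [-0.02  0.88  0.07  1.96 -0.93  1.27 -1.82] 0.17
3 0.0 [-0.02  0.95  0.06  1.95 -0.95  1.22 -1.77] 0.15
end [-0.02  0.95  0.06  1.95 -0.95  1.22 -1.77] 0.15
[ 0.   -0.01 -1.  ]
end [ 0.57  0.48 -0.31  1.66  0.17  1.02  0.24] 0.65
1 0.0 [ 0.49  0.47 -0.23  1.67  0.13  1.02 -0.08] 0.79
2 0.0 [ 0.4   0.46 -0.15  1.67  0.08  1.02 -0.4 ] 0.79
3 0.0 [ 0.32  0.46 -0.06  1.67  0.04  1.02 -0.72] 0.79
4 0.0 [ 0.23  0.45  0.02  1.67 -0.    1.03 -1.04] 0.8
5 0.0 [ 0.15  0.45  0.1   1.66 -0.05  1.03 -1.36] 0.8
6 0.0 [ 0.07  0.46  0.18  1.66 -0.09  1.04 -1.68] 0.81
7 0.0 [-0.02  0.46  0.27  1.66 -0.14  1.05 -1.99] 0.81
8 0.0 [-0.1   0.47  0.35  1.65 -0.18  1.06 -2.31] 0.63
end [-0.1   0.47  0.35  1.65 -0.18  1.06 -2.31] 0.63
end [ 0.04  0.73 -0.03  1.94 -0.86  1.31 -1.99] 0.24
end [ 0.05  0.94 -0.05  1.95 -0.9   1.16 -1.82] 0.2
end [ 0.54  0.51 -0.31  1.57  0.17  1.08  0.23] 0.64
1 0.0 [ 0.46  0.51 -0.22  1.56  0.13  1.08 -0.09] 0.85
2 0.0 [ 0.37  0.5 
[... 476 characters left out ...]
 [ 0.04  0.95 -0.04  1.95 -0.91  1.17 -1.82] 0.19
end [ 0.47  0.49 -0.32  1.62  0.17  1.06  0.14] 0.66
1 0.0 [ 0.38  0.48 -0.24  1.61  0.13  1.06 -0.19] 0.83
2 0.0 [ 0.28  0.48 -0.15  1.6   0.09  1.07 -0.52] 0.84
3 0.0 [ 0.19  0.48 -0.07  1.59  0.04  1.08 -0.85] 0.85
4 0.0 [ 0.1   0.48  0.01  1.57  0.    1.09 -1.18] 0.85
5 0.0 [ 0.01  0.49  0.09  1.55 -0.04  1.11 -1.51] 0.86
6 0.0 [-0.08  0.5   0.17  1.53 -0.09  1.13 -1.84] 0.85
7 0.0 [-0.16  0.51  0.25  1.51 -0.14  1.14 -2.17] 0.77
8 0.0 [-0.25  0.53  0.34  1.48 -0.19  1.17 -2.49] 0.45
end [-0.25  0.53  0.34  1.48 -0.19  1.17 -2.49] 0.45
end [ 0.04  0.73 -0.03  1.94 -0.86  1.31 -1.99] 0.24
end [ 0.05  0.94 -0.05  1.95 -0.9   1.16 -1.82] 0.2
```

```bash
python3 -m handwheel '[[40,15,40,10,-10,-0.3,0],[40,30,90,20,-20,-0.7,0],[40,43,134,30,-30,-1,0],[40,43,134,30,-30,-1,0]]'
python3 -m handwheel '[[40,5,14,3,0,0,-10],[40,10,28,5,0,0,-20],[40,15,42,8,0,0,-30],[40,20,56,10,0,0,-40],[40,25,70,12,0,0,-50],[40,30,84,14,0,0,-60],[40,35,98,16,0,0,-70],[40,40,112,18,0,0,-76],[40,40,112,18,0,0,-76]]'
python3 -c "
from tgt import *
mouth()"
```

```text
t: 17.1
eef_pos: [547.0, -220.3, 288.9]
tcp_rot: [0.001, 0.686, 0.728, 0.001]
contact_force: [0.3, -1.8, -2.1]
opening: 55.2
t: 18.23
eef_pos: [586.1, -106.5, 304.9]
tcp_rot: [0.0, 0.988, 0.153, -0.002]
contact_force: [0.3, -0.3, -2.6]
opening: 55.2
t 18.225 pos [ 586.141 -106.532  304.858] F [ 0.343 -0.291 -2.616] op 55.2
q [ 0.118  0.48   0.021  1.575 -0.009  1.091 -1.122] tx [ 0.953  0.302 -0.004] ty [ 0.302 -0.953 -0.   ] tz [-0.004 -0.001 -1.   ]
mouth [670.586 -78.778 265.315] axis [ 0.825  0.263 -0.5  ] off vert deg 59.986016011102684
```

```bash
python3 -m handwheel '[[40,0,0,3,0,0,-10],[40,0,0,5,0,0,-20],[40,0,0,8,0,0,-30],[40,0,0,10,0,0,-40],[40,0,0,10,0,0,-50],[40,0,0,10,0,0,-60],[40,0,0,10,0,0,-70],[40,0,0,10,0,0,-76],[40,0,0,10,0,0,-76]]'
python3 - <<'E'
from tgt import *
PB,RB=hang(120,[399,215,145]); print(PB); delta(PB,RB)
E
```

```text
t: 19.35
eef_pos: [585.1, -107.4, 313.6]
tcp_rot: [-0.0, 0.873, -0.487, -0.003]
contact_force: [0.4, 0.5, -3.3]
opening: 55.5
[393.15915978 223.42765361 241.74501775]
t 19.35 pos [ 585.079 -107.418  313.62 ] F [ 0.379  0.534 -3.341] op 55.5
q [-0.091  0.492  0.359  1.569 -0.188  1.121 -2.276] tx [ 0.525 -0.851 -0.006] ty [-0.851 -0.525  0.002] tz [-0.005  0.004 -1.   ]
shift [-191.9  330.8  -71.9] rotvec [51.4 30.7 -1.5] 59.9
IK (np.True_, np.float64(0.23678047791229606)) [ 0.03  0.72 -0.01  1.94 -0.86  1.33 -1.99]
```

```bash
python3 -m handwheel '[[40,-25,45,0,8,4.8,0],[40,-50,90,0,16,9.5,-0.5],[40,-75,135,0,24,14.3,-0.7],[40,-100,180,0,32,19,-1],[40,-125,220,0,40,24,-1.2],[40,-150,260,-10,48,28.5,-1.5],[40,-172,300,-30,51.4,30.7,-1.5],[40,-192,331,-50,51.4,30.7,-1.5],[40,-192,331,-55,51.4,30.7,-1.5],[40,-192,331,-55,51.4,30.7,-1.5]]'
python3 - <<'E'
from tgt import *
mouth()
for n in("scene","top","wrist"): grab(n,n+"9")
E
```

```text
t: 20.6
eef_pos: [393.9, 222.6, 257.9]
tcp_rot: [-0.25, 0.75, -0.432, -0.434]
contact_force: [-0.6, 0.8, -1.5]
opening: 55.4
t 20.6 pos [393.918 222.572 257.947] F [-0.571  0.813 -1.46 ] op 55.4
q [ 0.008  0.697  0.021  1.93  -0.866  1.367 -2.006] tx [ 0.251 -0.431 -0.867] ty [-0.865 -0.502 -0.001] tz [-0.435  0.75  -0.499]
mouth [400.002 214.018 161.228] axis [ 0.003 -0.001 -1.   ] off vert deg 0.16252410901208156
```

View pics/wrist9.png

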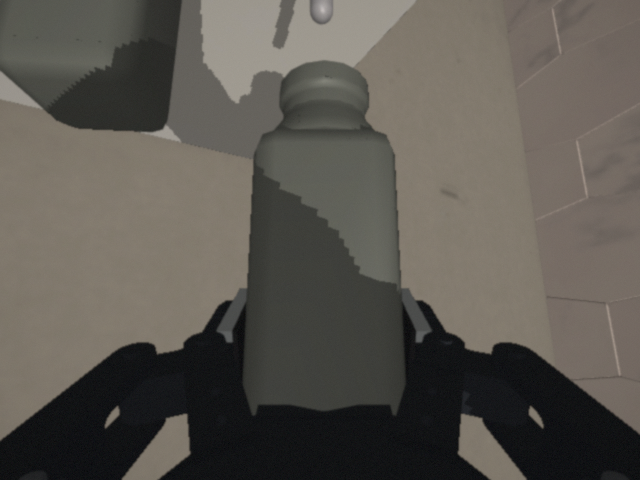

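View pics/scene9.png

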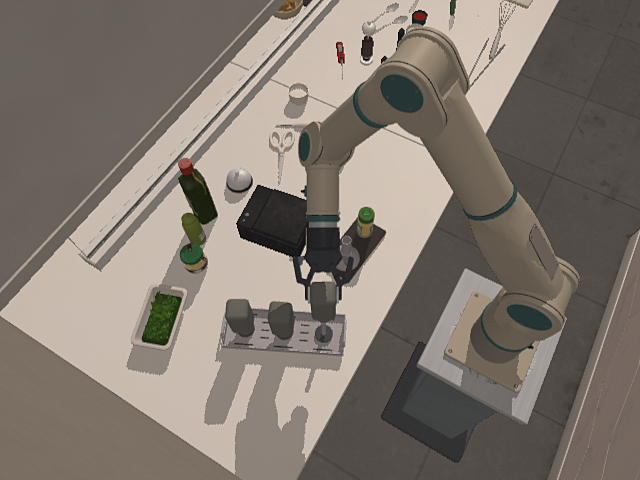

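View pics/top9.png

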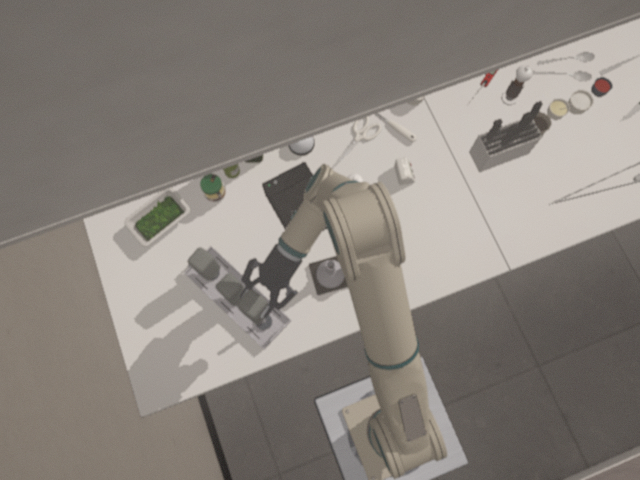

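Run:
```python
from tgt import *
np.set_printoptions(precision=1,suppress=True)
crop("wrist9",250,0,400,140,"c11",5)
print(proj("wrist9",[[400,214,161],[399,215,117],[399,215,112],[404,215,117],[399,220,117]]))
print(atz("wrist9",321,22,115), atz("wrist9",321,14,111))
c,d=ray("wrist9",321,0); print(c,d)
crop("scene9",290,270,350,360,"c12",7); crop("top9",220,270,300,340,"c13",8)
```

```text
[[321.6  92.9]
 [322.5  18.4]
 [322.5  10.3]
 [313.8  14.2]
 [317.7  25.4]]
[397.6 219.  115. ] [398.1 218.2 111. ]
[473.3  85.2 268.1] [-0.4  0.7 -0.9]
```

View pics/c11.png

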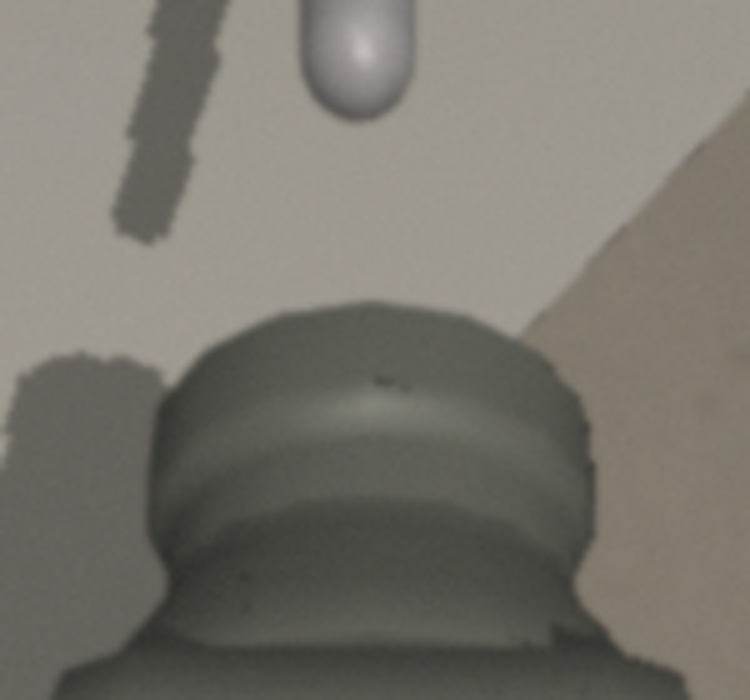

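View pics/c12.png

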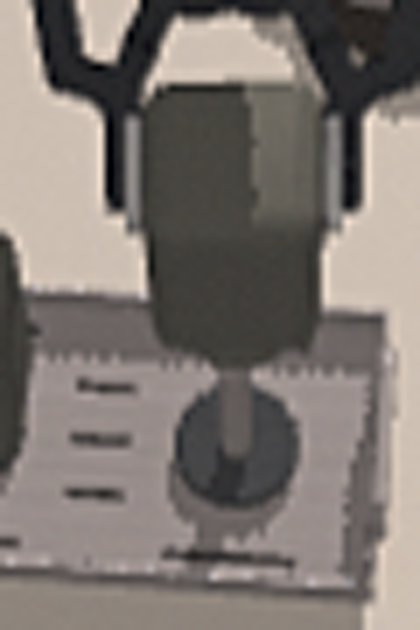

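View pics/c13.png

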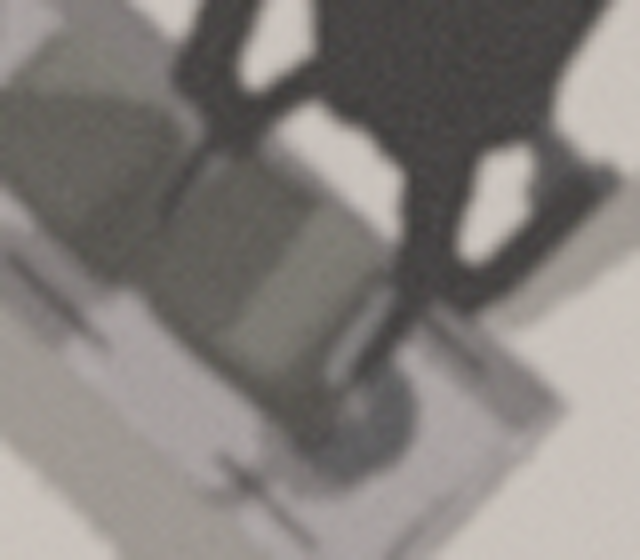

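Run:
```python
from tgt import *
np.set_printoptions(precision=1,suppress=True)
h=np.array([-.5,.866,0]); M=np.array([400,214,161.2])
print(proj("wrist9",[M-21*h,M-21*h+[0,0,3],M-18*h,M-21*h+2*h,M-21*h+[0,0,-2]]))
print(atz("wrist9",321.6,13.1,111))
for P in([396.5,218],[399,215],[400,214],[398,218]):
    print(P,proj("scene9",[[*P,22]]),proj("top9",[[*P,22]]))
```

```text
[[321.4  61.4]
 [321.3  67.6]
 [321.4  66.5]
 [321.4  64.8]
 [321.4  57.3]]
[398.1 217.5 111. ]
[396.5, 218] [[324.3 332.8]] [[262.6 322.5]]
[399, 215] [[324.  331.4]] [[263.3 321.3]]
[400, 214] [[323.9 330.9]] [[263.5 320.8]]
[398, 218] [[323.8 332.5]] [[262.4 322. ]]
```

```bash
python3 -m handwheel '[[40,-0.8,4.2,0,0,0,0],[40,-0.8,4.2,-10,0,0,0],[40,-0.8,4.2,-20,0,0,0],[40,-0.8,4.2,-30,0,0,0],[40,-0.8,4.2,-34,0,0,0],[40,-0.8,4.2,-34,0,0,0]]'
python3 - <<'E'
from tgt import *
mouth()
for n in("scene","wrist"): grab(n,n+"10")
crop("wrist10",250,0,400,140,"c14",5);crop("scene10",290,270,350,360,"c15",7)
E
```

```text
t: 21.5
eef_pos: [393.5, 226.8, 224.3]
tcp_rot: [-0.25, 0.75, -0.432, -0.434]
contact_force: [0.8, -0.8, -1.9]
opening: 55.2
t 21.5 pos [393.459 226.781 224.346] F [ 0.753 -0.775 -1.85 ] op 55.2
q [ 0.006  0.753  0.013  1.946 -0.884  1.314 -1.955] tx [ 0.25  -0.431 -0.867] ty [-0.866 -0.501 -0.   ] tz [-0.434  0.751 -0.498]
mouth [399.503 218.245 127.623] axis [ 0.002 -0.001 -1.   ] off vert deg 0.1395228397960255
```

View pics/c14.png

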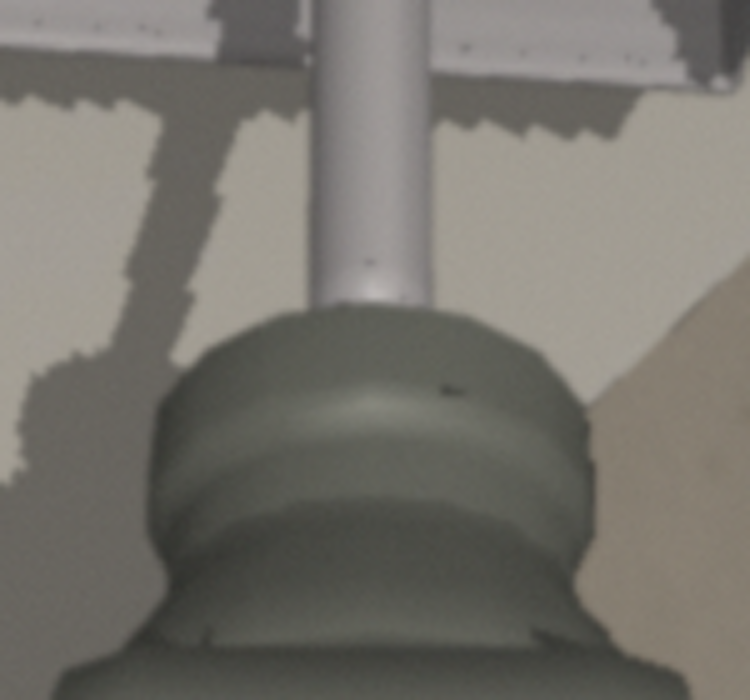

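View pics/c15.png

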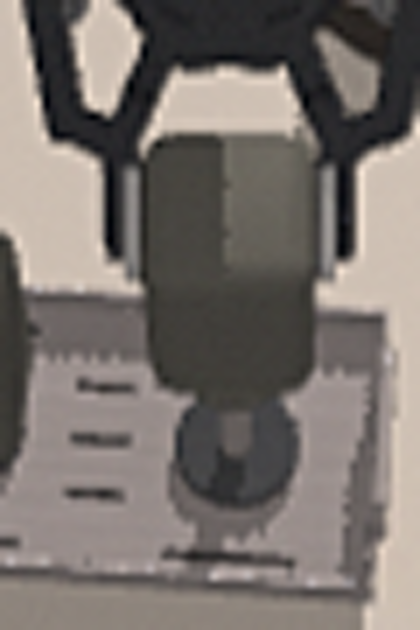

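```bash
python3 -m handwheel '[[40,0,0,-6,0,0,0],[40,0,0,-12,0,0,0],[40,0,0,-18,0,0,0],[40,0,0,-24,0,0,0],[40,0,0,-24,0,0,0]]'
python3 - <<'E'
from tgt import *
mouth()
for n in("wrist",): grab(n,n+"11")
E
```

```text
t: 22.22
eef_pos: [393.5, 226.8, 200.3]
tcp_rot: [-0.25, 0.75, -0.432, -0.434]
contact_force: [-0.7, 0.5, -1.8]
opening: 55.5
t 22.225 pos [393.463 226.76  200.305] F [-0.66   0.489 -1.821] op 55.5
q [ 0.008  0.795  0.009  1.952 -0.894  1.282 -1.917] tx [ 0.25  -0.431 -0.867] ty [-0.866 -0.501 -0.   ] tz [-0.434  0.751 -0.498]
mouth [399.503 218.222 103.582] axis [ 0.002 -0.001 -1.   ] off vert deg 0.13850351145481118
```

View pics/wrist11.png

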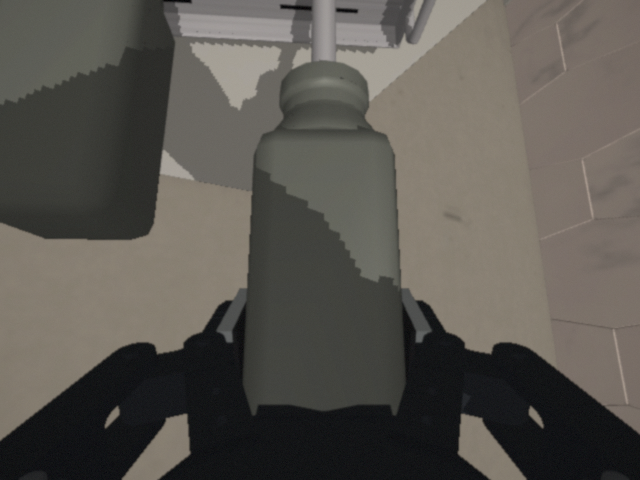

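```bash
python3 -m handwheel '[[40,0,0,-10,0,0,0],[40,0,0,-20,0,0,0],[40,0,0,-30,0,0,0],[40,0,0,-40,0,0,0],[40,0,0,-48,0,0,0],[40,0,0,-56,0,0,0],[40,0,0,-63,0,0,0],[40,0,0,-68,0,0,0],[40,0,0,-68,0,0,0]]'
python3 - <<'E'
from tgt import *
mouth()
for n in("wrist","scene"): grab(n,n+"12")
crop("scene12",290,250,360,360,"c16",6)
E
```

```text
t: 23.4
eef_pos: [393.5, 226.8, 132.4]
tcp_rot: [-0.25, 0.75, -0.432, -0.434]
contact_force: [0.1, -0.2, -2.2]
opening: 55.1
t 23.4 pos [393.484 226.807 132.368] F [ 0.146 -0.154 -2.224] op 55.1
q [ 0.017  0.919 -0.003  1.953 -0.923  1.198 -1.819] tx [ 0.25  -0.431 -0.867] ty [-0.866 -0.501 -0.001] tz [-0.434  0.751 -0.498]
mouth [399.514 218.292  35.643] axis [ 0.002 -0.001 -1.   ] off vert deg 0.12762359525956052
```

View pics/wrist12.png

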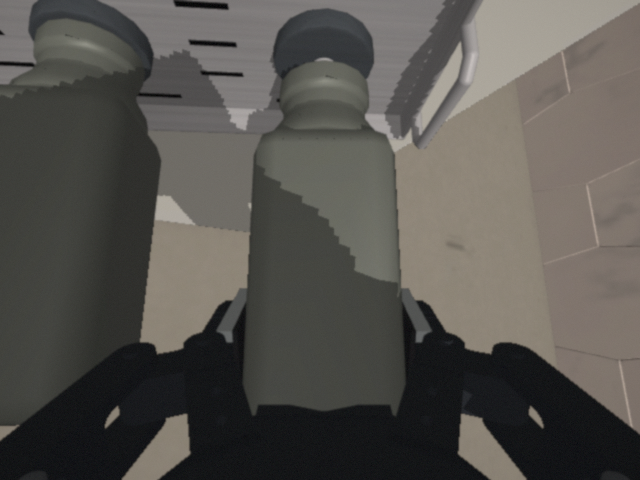

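View pics/c16.png

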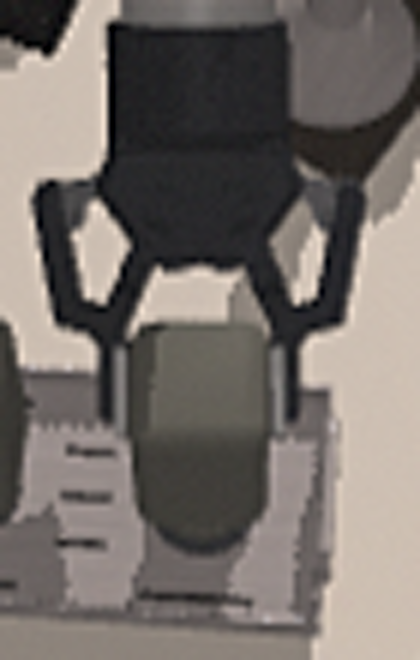

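```bash
python3 - <<'E'
from tgt import *
h=np.array([-.5,.866,0]);l=np.array([.866,.5,0])
c=np.array([399.5,218.3,22])
print(proj("wrist12",[c,c-24*h,c-24*h-[0,0,10],c+24*l,c-24*l]))
print(atz("wrist12",323.5,10,12))
E
python3 -m handwheel '[[40,0,0,-4,0,0,0],[40,0,0,-7,0,0,0],[40,0,0,-9,0,0,0],[40,0,0,-11,0,0,0],[40,0,0,-11,0,0,0]]'
python3 - <<'E'
from tgt import *
mouth()
E
```

```text
[[320.62042523  68.99563047]
 [320.23063425  28.66958811]
 [320.2896161    8.88154399]
 [270.53118127  68.93197129]
 [370.68886079  69.0592632 ]]
[410.05543465 197.31438612  12.        ]
t: 24.12
eef_pos: [393.5, 226.9, 121.6]
tcp_rot: [-0.251, 0.75, -0.432, -0.434]
contact_force: [0.2, -0.1, -2.8]
opening: 55.2
t 24.125 pos [393.549 226.877 121.639] F [ 0.182 -0.092 -2.77 ] op 55.2
q [ 0.018  0.939 -0.005  1.951 -0.928  1.186 -1.804] tx [ 0.25  -0.431 -0.867] ty [-0.866 -0.501 -0.001] tz [-0.434  0.751 -0.498]
mouth [399.614 218.382  24.914] axis [ 0.002 -0.001 -1.   ] off vert deg 0.1431437113560968
```

```bash
python3 -m handwheel '[[40,0,0,-1,0,0,0],[40,0,0,-2,0,0,0],[40,0,0,-3,0,0,0],[40,0,0,-3,0,0,0]]'
python3 - <<'E'
from tgt import *
mouth()
E
```

```text
t: 24.62
eef_pos: [393.6, 226.9, 120.5]
tcp_rot: [-0.252, 0.749, -0.432, -0.435]
contact_force: [0.8, -4.0, 9.4]
opening: 55.4
t 24.625 pos [393.579 226.866 120.472] F [ 0.833 -3.966  9.359] op 55.4
q [ 0.019  0.943 -0.006  1.951 -0.929  1.187 -1.8  ] tx [ 0.249 -0.428 -0.869] ty [-0.866 -0.501 -0.002] tz [-0.434  0.752 -0.496]
mouth [399.562 218.653  23.717] axis [ 0.002  0.002 -1.   ] off vert deg 0.16056562435857977
```

```bash
python3 -m handwheel '[[55,0,0,0.7,0,0,0],[60,0,0,0.7,0,0,0],[64,0,0,0.7,0,0,0],[68,0,0,0.7,0,0,0],[70,0,0,0.7,0,0,0],[70,0,0,0.7,0,0,0]]'
python3 - <<'E'
from tgt import *
log()
for n in("wrist","scene"): grab(n,n+"13")
E
```

```text
t: 25.38
eef_pos: [393.5, 226.9, 121.2]
tcp_rot: [-0.252, 0.749, -0.432, -0.435]
contact_force: [-0.2, -0.8, -0.1]
opening: 70.4
t 25.375 pos [393.535 226.858 121.183] F [-0.157 -0.782 -0.077] op 70.4
q [ 0.02   0.942 -0.007  1.951 -0.929  1.187 -1.802] tx [ 0.249 -0.428 -0.869] ty [-0.866 -0.501 -0.002] tz [-0.434  0.752 -0.495]
```

View pics/wrist13.png

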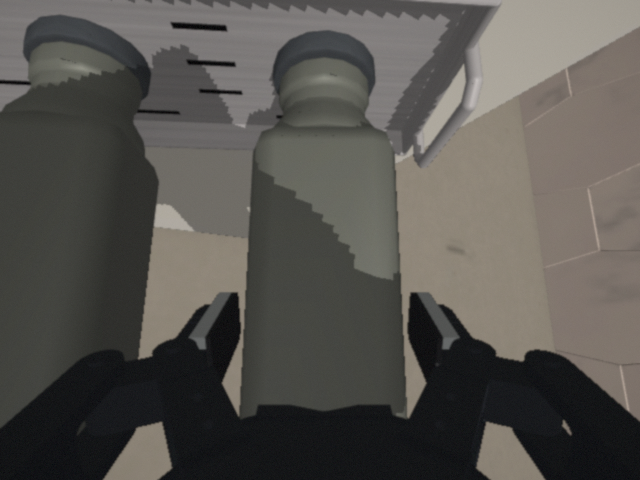

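The bottle sits on the collar and both pads are clear. Left finger stays clear of the neighbour bottle; retreat along the tool axis.

```bash
python3 -m handwheel '[[70,8.7,-15,10,0,0,0],[70,17.5,-30,20,0,0,0],[70,26,-45,30,0,0,0],[70,35,-60,40,0,0,0],[70,52,-90,60,0,0,0],[70,60,-110,110,0,0,0],[70,60,-110,160,0,0,0],[70,60,-110,160,0,0,0]]'
python3 - <<'E'
from tgt import *
log()
for n in("wrist","scene","top"): grab(n,n+"14")
E
```

```text
t: 26.48
eef_pos: [454.7, 116.6, 284.0]
tcp_rot: [-0.253, 0.751, -0.431, -0.432]
contact_force: [1.2, 0.1, -0.4]
opening: 70.0
t 26.475 pos [454.717 116.586 283.996] F [ 1.218  0.131 -0.429] op 70.0
q [ 0.141  0.739  0.086  1.704 -0.744  1.589 -2.033] tx [ 0.255 -0.429 -0.867] ty [-0.866 -0.5   -0.007] tz [-0.431  0.752 -0.499]
```

View pics/wrist14.png

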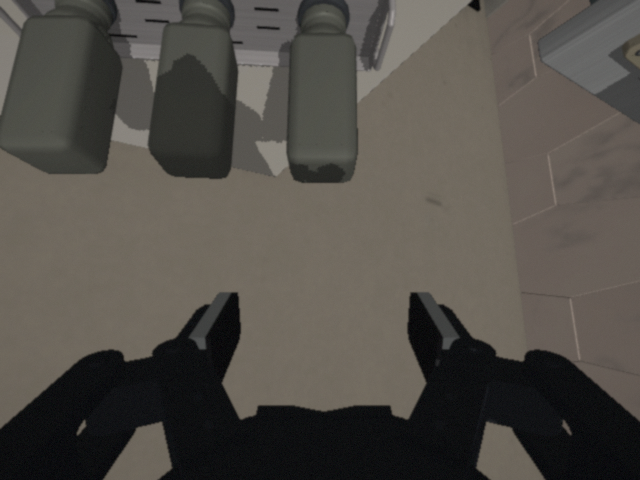

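View pics/scene14.png

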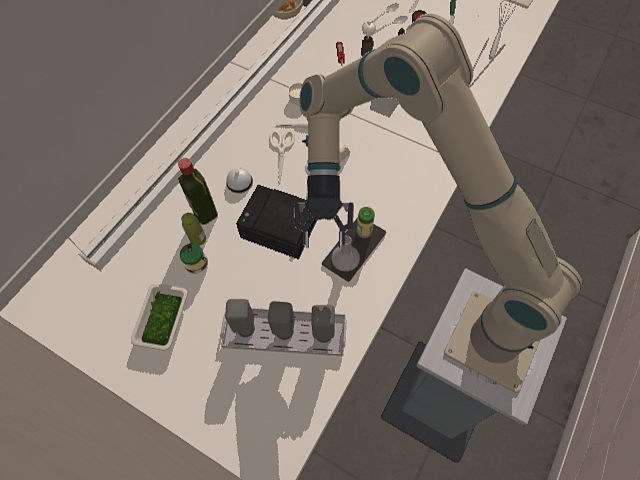

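```bash
python3 -c "
from cell import arm
print(arm.finish_job())"
```

```text
the job is handed in; nothing more can be done
None
```

The washed bottle hangs mouth down on the nearest peg, and the job was handed in at about 26.5 s of the 72 s. The hand-in gave no verdict, so the checks below are my own.

**What I did**
- I stood the spice jar on the slate tray, then stood the funnel next to it, mouth down. They are about 105 mm apart.
- I gripped the bottle with the tool tilted 30°, turned it mouth down, and lowered it over the freed peg. The last few millimetres went in 1 mm steps until I felt contact.
- I released it and backed off along the tool axis.

**Last checks**
- **Bottle:** it was within about 0.2° of vertical when it touched the collar at about 9 N. The mouth was computed about 2 mm above the collar's nominal height, and about 1 mm from the collar's axis in the wrist picture.
- **After backing off:** the pictures show all three bottles on their pegs, and the funnel and jar upright on the tray. The arm is clear, with only sensor noise on the force reading.
- **Left alone:** I saw no sign that the draining bottles, pepper mill or timer moved. The last picture shows only part of the mill and timer, and I did not measure any of the four.

**What disagreed:** the top and scene cameras differed by about 5 mm sideways on the same points. I therefore placed the bottle by comparing the mouth and peg in one wrist picture.

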